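# Put the furniture touch-up kit back in its foam tray

### The arm

A 7-joint arm with a two-finger parallel gripper is mounted at the origin on the work surface; the furniture and walls round the work are solid. World frame = base frame: x ahead of the robot, y to its left, z up, the work surface at z = 0. Lengths are in m, angles in rad, forces in N, time in s.
With the tool pointing down it reaches from about 0.425 to 0.925 m from the base axis. Payload 6.8 kg.
Tool frame: the origin (TCP) lies at the very end of the fingers, on their centre line; the grasp point (between the pads) lies 19 mm behind it; z points along the fingers, y is the line along which they close (so a half turn about z gives the same grasp; the last joint's range is limited). The gripper opens to 85 mm and grips with 20 to 120 N. Pads are 22 mm wide; open, the fingers measure 114 mm over their backs; the gripper's body (76 mm by 85 mm) begins 54 mm behind the grasp point. The pads swing forward as they close: fully open they stand 13 mm farther back than shut.
Start: joints at [1.171, 0.477, 0.022, 1.555, -0.011, 1.109, -0.083], TCP at [0.194, -0.646, 0.231] pointing down, gripper open.
Joint ranges: [-2.96, 2.96], [-0.34, 2.1], [-1.41, 1.46], [0.24, 2.44], [-1.37, 4.51], [0.17, 1.92], [-2.96, 2.96]. Speed limits (rad/s): [2.39, 2.39, 3.14, 3.14, 3.14, 3.14, 3.14].

### API

Orientations are given as a unit quaternion [w, x, y, z].
In Python, from station import * gives the robot as it stands.
- The arm moves only by the tool jog_arm, never from a script. Its argument "moves" is one flat list of numbers, 7 for each row, row after row: the shift along the tool's x, y, z normalised to -1 to 1, where 1 is 20 mm, then the turn, a rotation vector about the tool's x, y, z normalised to -1 to 1, where 1 is 4 degrees, then the opening, from 0 (shut) to 1 (fully open). In form: [x, y, z, rx, ry, rz, claw, x, y, z, rx, ry, rz, claw, ...]. A call has exactly 8 rows; each row shifts and turns the commanded pose from where the row before left it, along the tool's axes as they then stand; what a row does not reach is not made up. A row lasts 1/12 s, in which the tool goes at most 41.7 mm and 7.16 degrees, less where a joint would pass 70% of its speed; a pose out of reach is approached as far as the arm can. A call with a number of a shift or a turn outside -1 to 1 is refused whole. A call with a gripper value outside its range is refused whole. The fingers move at their own pace and stop on an object; "grip_force" is the grip in N (left out, the last holds). Time passes only in rows, so rows that do not move let the fingers close, or fill a call up. It gives the time, the measured TCP pose, the force, the opening and the grip force at its end, in the units of the state.
- get_obs(): the state, without advancing time (a new reading comes with each control period).
- read_camera(name): name is "side" or "top" or "wrist"; returns a dict with "color" (480x640x3 uint8, blue, green, red), "fx", "fy", "cx", "cy" (pixels), "k1" (the pictures are not rectified: a ray, as slopes to the right and down, at radius r is drawn at 1 + k1 r^2 times it, then the intrinsics apply), "rvec" (rotation vector, rad) and "tvec" (3), from world to camera coordinates, as OpenCV has them. Camera axes: x right, y down, z forward; pixel columns grow to the right and rows downward; lengths in m; the calibration is good to about 2 mm. A picture is of the moment at which its call begins. There is no depth.
- hand_in(): hands the job in; it is judged then, once.
The state is a dict: "t": time; "q": joint angles; "joint_vel": joint speeds; "joint_torque": joint torques, N m; "eef_pos": TCP position; "tool_rot": TCP orientation; "contact_force": force on the tool from outside, world axes, zero at the start; "torque": the same for the moment, N m; "gripper_width": opening from 0.0 (shut) to 1.0 (fully open); "grasp_force": force on a finger pad.
Only numpy, scipy, OpenCV 4.12 (cv2) and the standard library are available. Lean on these libraries where they do the work, as an engineer would, in place of code of your own. Each camera call takes 0.05 s, during which the arm holds its last target. There are 200 camera calls.

### The job

Put the touch-up kit back in its foam-lined grey tray: the blue-handled brush lying flat in its brush-shaped cut-out, the brown dropper bottle upright in the round one, the little pink lacquer bottle upright in the square one and the green-capped bottle upright in the oblong one, each fully down on the yellow floor. The yellow-capped bottle and the brown-handled brush look alike but belong elsewhere: leave them where they are, and never let a bottle tip over.

Things in the scene. Friction and masses are not known exactly. Their poses are not given: they have to be found in the camera images.
- dropper_bottle: Small round amber-brown dropper bottle with a black dropper top: body 33 mm in diameter up to z = 70 mm, a narrow 12 mm bulb above it, 102 mm tall in all, about 70 g. Goes in insert_round. Origin: centre of its underside, z up. Loose, upright on the table.
- lacquer_bottle: Little touch-up lacquer bottle, pink in clear glass, tall whitish cap: square body 31 x 31 mm up to z = 46 mm, then the round cap, 17 mm in diameter, to the top at 79 mm; about 50 g; can be held by the cap. Goes in insert_square. Origin: centre of its underside, z up. Loose, upright on the table.
- green_bottle: Pale applicator bottle with a broad GREEN cap: oval, 36 mm along its x by 42 mm along its y, straight-sided to the top at 106 mm, about 80 g. Goes in insert_oblong, either way round. Origin: centre of its underside, z up. Loose, upright on the table.
- yellow_bottle: Look-alike, not of the kit: shaped like the green-capped bottle (36 x 42 x 106 mm) but navy blue with a broad ochre-YELLOW cap. Stays where it stands. Origin: centre of its underside, z up. Loose, upright on the table.
- blue_brush: Flat brush with a BLUE handle, lying flat: 192 mm along its y, 12 mm thick, 30 mm wide at bristles and ferrule, about 50 g. Bristles to -y, handle to +y; ferrule at y = -53 to -23 mm, then the handle, under 26 mm wide, tapering; grip it across x at about y = +5 mm. Origin: centre of its outline, on the underside. Goes in insert_brush.
- red_brush: Look-alike, not of the kit: flat paint brush with a reddish-BROWN handle, 220 mm long (too long for the cut-out), 30 mm wide, 12 mm thick, bristles to its -y. Stays where it lies. Origin: centre of its outline, on the underside.
- insert_round: Dark foam insert, 72 x 72 x 36 mm, with a ROUND cut-out 46 mm in diameter at its centre, 28 mm deep, yellow floor at z = 8 mm. One of three bottle inserts in a row, in any order, at 74 mm pitch along one long side of the grey tray (160 x 236 mm, walls 44 mm high, wire bails at its short ends). Fixed in the tray; origin: centre of its underside, 5 mm above the table.
- insert_square: Dark foam insert, 72 x 72 x 36 mm, in the same row, with a SQUARE cut-out 43 x 43 mm at its centre, sides along its x and y, 28 mm deep, yellow floor at z = 8 mm. Fixed in the tray; origin: centre of its underside, 5 mm above the table.
- insert_oblong: Dark foam insert, 72 x 72 x 36 mm, in the same row, with an OBLONG rectangular cut-out, 49 mm along its x by 62 mm along its y, at its centre, 28 mm deep, yellow floor at z = 8 mm. Fixed in the tray; origin: centre of its underside, 5 mm above the table.
- insert_brush: Dark foam, x 72, y 220, z 36 mm, 74 mm from the bottle row (bottles there rise 78 mm above foam). Cut-out 14 mm deep, floor z = 22 mm, y = -104 to 104 mm: bristle part (-y) 44 mm wide; handle part, from y = 29, 28 mm wide; finger relief across all 72 mm, y = -19 to 29. Brush lies along it, bristles to -y only. Fixed in the tray; origin: centre of its underside, 5 mm above the table.
There are look-alikes about, which are no part of the job. What is shaped like the green_bottle but purple or red is not meant.

How it is judged:
At the end, for the whole second after the job is handed in: Each kit bottle upright (0.1 rad), within 14 mm of its insert's centre and 4 mm of its floor; blue brush flat (0.04 rad), lengthwise (0.15 rad), within 14 mm and 4 mm likewise; all released and at rest; yellow-capped bottle upright, it and the brown-handled brush within 30 mm of their starts (horizontal distance between dropper_bottle and insert_round below 0.014 m and z of dropper_bottle in the frame of insert_round below 0.012 m and angle between each of dropper_bottle, lacquer_bottle, green_bottle, yellow_bottle's own z axis and vertical below 0.1 rad and linear speed of each of dropper_bottle, lacquer_bottle, green_bottle, blue_brush below 0.02 m/s and horizontal distance between lacquer_bottle and insert_square below 0.014 m and z of lacquer_bottle in the frame of insert_square below 0.012 m and horizontal distance between green_bottle and insert_oblong below 0.014 m and z of green_bottle in the frame of insert_oblong below 0.012 m and horizontal distance between blue_brush and insert_brush below 0.014 m and z of blue_brush in the frame of insert_brush below 0.026 m and angle between the y axis of blue_brush and the y axis of insert_brush, either way round below 0.15 rad and angle between blue_brush's own z axis and vertical below 0.04 rad and distance of each of yellow_bottle, red_brush from where it was at the start of the episode below 0.03 m); the robot touches nothing.
It fails at once if the yellow bottle, which is not part of the kit, is moved more than 30 mm (distance of yellow_bottle from where it was at the start of the episode above 0.03 m).
It fails at once if the red brush, which is not part of the kit, is moved more than 30 mm (distance of red_brush from where it was at the start of the episode above 0.03 m).
It fails at once if a bottle is knocked over or tipped beyond about 40 degrees (angle between any of dropper_bottle, lacquer_bottle, green_bottle, yellow_bottle's own z axis and vertical above 0.7 rad).
It also fails if it takes over 120 s, if anything falls off the work surface, if the arm or the gripper's body presses on something with over 40 N, if the wrist force passes 120 N, or if a joint passes its speed limit or range.

## Working session

There is one attempt and no reset: what is moved stays moved. The work goes in short steps, Python scripts to look and compute and a tool call to move; the robot and the scene stay as the last step left them, time stands still between calls to the robot, and variables do not carry over. Pictures are saved under pics/ and viewed, at most 14 in all, crops included, and the job is handed in when it is done.

Besides the shell and the picture viewer there is one more tool, called by a JSON object that holds its "api" and its "payload". jog_arm: Moves the arm, as the interface text tells. Scaled input: -1 to 1 covers 20 mm each way for a shift and 4 degrees each way for a turn. Its arguments: {"type":"object","properties":{"moves":{"type":"array"},"grip_force":{"type":"number"}},"required":["moves"]}

```bash
mkdir -p pics; ls; cat > h.py <<'E'
from station import *
import numpy as np, cv2
from scipy.spatial.transform import Rotation as R
def snap(n,f):
    c=read_camera(n); cv2.imwrite('pics/'+f+'.png',c['color']); np.save('pics/'+f+'.npy',{k:v for k,v in c.items() if k!='color'},allow_pickle=True); return c
def load(f): return np.load('pics/'+f+'.npy',allow_pickle=True).item()
def ray(c,u,v):
    d=np.array([(u-c['cx'])/c['fx'],(v-c['cy'])/c['fy']]); s=d.copy()
    for _ in range(30): s=d/(1+c['k1']*(s@s))
    M=R.from_rotvec(np.ravel(c['rvec'])).as_matrix(); t=np.ravel(c['tvec'])
    w=M.T@np.array([s[0],s[1],1]); return -M.T@t, w/np.linalg.norm(w)
def onz(c,u,v,z):
    o,d=ray(c,u,v); return o+d*(z-o[2])/d[2]
def tri(*L):
    A=0;b=0
    for c,u,v in L:
        o,d=ray(c,u,v); P=np.eye(3)-np.outer(d,d); A=A+P; b=b+P@o
    x=np.linalg.solve(A,b); return x,[np.linalg.norm(np.cross(x-ray(*l)[0],ray(*l)[1])) for l in L]
def proj(c,p):
    M=R.from_rotvec(np.ravel(c['rvec'])).as_matrix(); q=M@np.asarray(p)+np.ravel(c['tvec']); s=q[:2]/q[2]; s=s*(1+c['k1']*(s@s))
    return np.array([s[0]*c['fx']+c['cx'],s[1]*c['fy']+c['cy']])
E
python3 - <<'E'
from h import *
for n in('top','side','wrist'):
    c=snap(n,n+'0'); print(n,ray(c,320,240),c['fx'],c['k1'])
o=get_obs(); print(o); print(R.from_quat(o['tool_rot'],scalar_first=True).as_matrix())
E
```

```text
pics
top (array([ 0.47795431, -0.03494762,  1.14362621]), array([ 0.09151055,  0.02024833, -0.99559822])) 462.52596134529585 -0.11535275680615671
side (array([0.41243623, 0.64676518, 0.70524604]), array([ 0.14511156, -0.68485926, -0.71408013])) 524.4203089570018 0.017157355063836602
wrist (array([ 0.26122347, -0.62504465,  0.37266821]), array([-0.2534101 , -0.08318831, -0.9637754 ])) 406.32372734695167 -0.058405077903903785
{'t': 0.15, 'q': array([ 1.17088295,  0.47760402,  0.0223798 ,  1.55619641, -0.01152418,
        1.10928988, -0.0830762 ]), 'joint_vel': array([-2.40125476e-04, -2.60051808e-03,  1.40174339e-05, -2.34083970e-03,
        1.75336666e-03,  1.74642808e-03,  1.13551915e-03]), 'joint_torque': array([ 3.09265444e-03, -5.96921611e+01,  1.61034521e+00, -2.81493098e+01,
        1.26407691e-02,  6.51053590e-03,  2.31456249e-05]), 'eef_pos': array([ 0.19404593, -0.64604604,  0.23056565]), 'tool_rot': array([-6.69508615e-04,  9.89374137e-01,  1.45390328e-01, -1.43097061e-04]), 'contact_force': array([-0.20931453, -0.30624422,  0.78351271]), 'torque': array([ 0.01666422, -0.04489989, -0.03024657]), 'grasp_force': 0.0, 'gripper_width': 0.998234330543556}
[[ 9.57723264e-01  2.87690669e-01 -4.77833216e-04]
 [ 2.87691052e-01 -9.57722409e-01  1.28317916e-03]
 [-8.84729075e-05 -1.36639887e-03 -9.99999063e-01]]
```

View pics/top0.png

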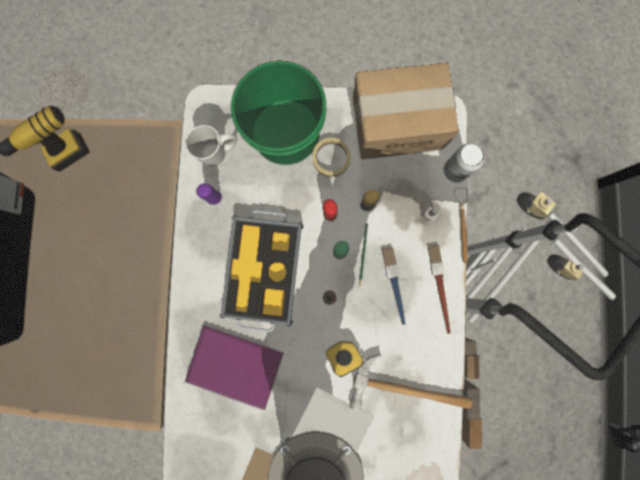

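View pics/side0.png

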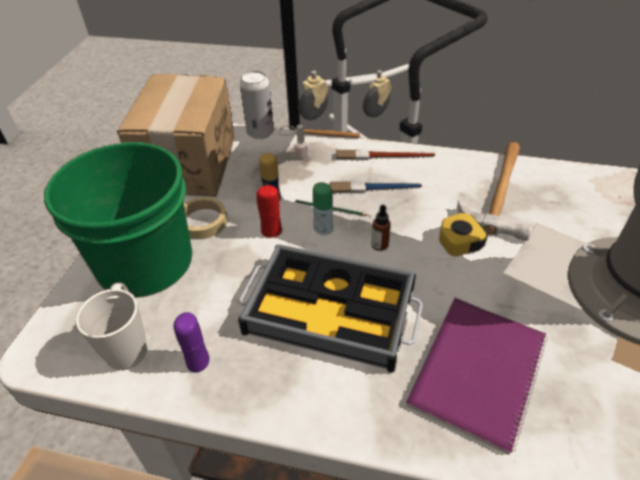

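The top view shows the tray at (262,270), dropper (330,297), green cap (341,250), yellow-capped bottle (372,200), a red bottle (330,209), purple (207,193), blue brush (396,285), brown brush (440,288) and a whitish thing at (430,213), probably the lacquer bottle. The side view agrees: green cap (322,195), dropper (381,228), red (269,210), yellow (269,172). I'll check this in enlarged crops.

```bash
python3 - <<'E'
import cv2
a=cv2.imread('pics/top0.png')[180:345,215:465]; cv2.imwrite('pics/topc.png',cv2.resize(a,None,fx=3.2,fy=3.2,interpolation=cv2.INTER_CUBIC))
a=cv2.imread('pics/side0.png')[115:365,230:450]; cv2.imwrite('pics/sidec.png',cv2.resize(a,None,fx=2.4,fy=2.4,interpolation=cv2.INTER_CUBIC))
E
```

```text
(no output)
```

View pics/topc.png

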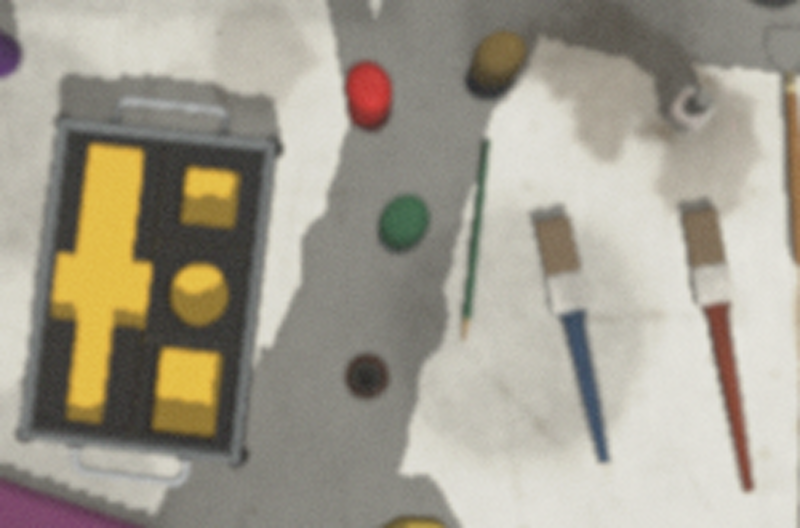

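View pics/sidec.png

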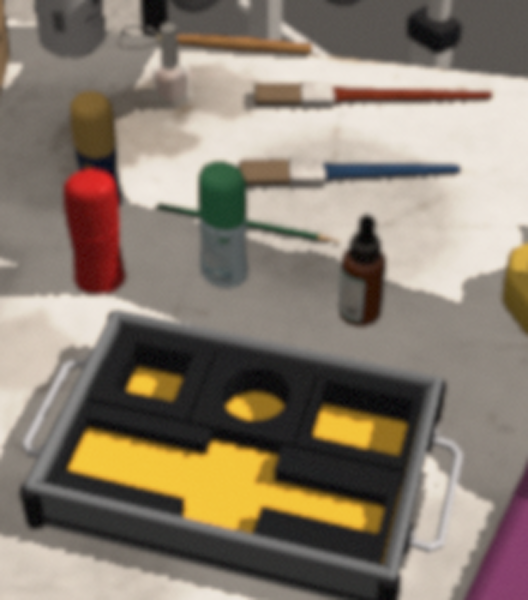

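Confirmed. Crop pixels are top (x,y) and side (x,y):
- Green bottle: (404,222) and (222,175). It's pale with a green cap. The red (370,95) and purple bottles aren't meant.
- Yellow look-alike: (503,50).
- Lacquer bottle: (692,105) and (170,60). Pink square body with a thin light cap.
- Dropper: (366,376).
- Brushes: the blue-handled one at (570,330) is the kit's. The brown one at (720,350) isn't.

The wide bristle part of the brush cut-out is at image-top, the same way the blue brush points.

```bash
python3 - <<'E'
from h import *
np.set_printoptions(precision=4,suppress=True)
T=load('top0');S=load('side0')
t=lambda x,y:(T,215+x/3.2,180+y/3.2); s=lambda x,y:(S,230+x/2.4,115+y/2.4)
for n,a,b in [('green top',(404,218),(222,172)),('dropper tip',(366,376),(366,220)),('lacq top',(697,102),(168,28)),('yellow',(503,48),(93,103)),('red',(370,92),(91,178)),
 ('rim UL',(62,122),(28,490)),('rim UR',(275,147),(113,318)),('rim LR',(240,457),(440,383)),('rim LL',(22,437),(393,572)),
 ('blue tip',(603,460),(457,169)),('blue bristle',(548,210),(240,172)),('red tip',(748,489),(490,95)),('red bris',(699,204),(250,93)),('sq floor corner UL?',(188,167),(0,0))]:
    if b!=(0,0): print(n,*tri(t(*a),s(*b)))
print('foam-top outlines z=.041')
for n,P,z in [('brush',[(90,145),(144,148),(104,422),(66,418)],.041),('sq',[(184,166),(240,171),(236,227),(180,222)],.041),('round',[(200,264),(200,325),(171,294),(229,294)],.041),('obl',[(160,347),(222,352),(216,438),(152,431)],.041),('rim',[(62,122),(275,147),(240,457),(22,437)],.049),('rim44',[(62,122),(275,147),(240,457),(22,437)],.044)]:
    Q=np.array([onz(*t(*p),z) for p in P]); print(n,Q[:,:2].tolist(),Q.mean(0))
print('brush z6mm',[onz(*t(*p),.006)[:2] for p in [(548,210),(603,460),(558,243),(570,292),(577,325)]])
E
```

```text
green top [ 0.5549 -0.0617  0.104 ] [np.float64(4.7396294712604206e-05), np.float64(4.7396294712699074e-05)]
dropper tip [ 0.4442 -0.0345  0.0961] [np.float64(0.00013662985546242687), np.float64(0.00013662985546247132)]
lacq top [ 0.642  -0.276   0.0815] [np.float64(0.001515765255705123), np.float64(0.0015157652557050644)]
yellow [ 0.675  -0.1336  0.1007] [np.float64(0.0018232280739404751), np.float64(0.0018232280739402813)]
red [ 0.6467 -0.0376  0.1056] [np.float64(0.002258508324949697), np.float64(0.002258508324949661)]
rim UL [0.6348 0.1956 0.0383] [np.float64(0.0012467169024780378), np.float64(0.0012467169024780935)]
rim UR [0.6171 0.0342 0.0348] [np.float64(0.0029795546799404127), np.float64(0.0029795546799402488)]
rim LR [0.3811 0.0592 0.0363] [np.float64(0.0012210778623232275), np.float64(0.001221077862323197)]
rim LL [0.3982 0.221  0.0449] [np.float64(0.0010525620380559615), np.float64(0.001052562038055984)]
blue tip [ 0.3773 -0.2155  0.0044] [np.float64(0.0010986697427532155), np.float64(0.0010986697427531834)]
blue bristle [ 0.5648 -0.1753  0.0096] [np.float64(0.00289326095
[... 934 characters left out ...]
6021544410018306, 0.07242319345712557], [0.39666798258645625, 0.07671688909326253], [0.4017252075500655, 0.12436865733407831]] [0.4306 0.0981 0.041 ]
rim [[0.6320794968848439, 0.19305732939117898], [0.6124153982902872, 0.032743755309922254], [0.3833849252163911, 0.05820612016083669], [0.3974034960642314, 0.22002865901630428]] [0.5063 0.126  0.049 ]
rim44 [[0.6327835051800286, 0.19409880340352273], [0.6130295855192026, 0.03305295389696779], [0.3829529540770112, 0.05863162495686769], [0.39703555852268313, 0.22119333184063442]] [0.5065 0.1267 0.044 ]
brush z6mm [array([ 0.568 , -0.1754]), array([ 0.3763, -0.2153]), array([ 0.5425, -0.1827]), array([ 0.5047, -0.1915]), array([ 0.4794, -0.1965])]
```

```bash
python3 - <<'E'
from h import *
np.set_printoptions(precision=4,suppress=True)
T=load('top0');S=load('side0')
for n,a,b in [('joint1',(492,308),(410,128)),('joint2',(552,230),(343,85)),('bend1',(600,376),(482,18)),('bend2',(580,215),(340,20)),('joint1b',(513,238),(343,85))]: print(n,*tri((T,*a),(S,*b)))
print('tcp px',proj(T,[.194,-.646,.23]),proj(S,[.194,-.646,.23]))
for z in(.2,.3,.4): print(proj(T,[.33,-.42,z]),proj(T,[.3,-.3,z]))
E
```

```text
joint1 [ 0.4124 -0.4411 -0.0064] [np.float64(0.0009741161810600709), np.float64(0.0009741161810601724)]
joint2 [ 0.6037 -0.6021  0.0033] [np.float64(0.0024907464517913637), np.float64(0.002490746451791104)]
bend1 [ 0.2775 -0.6034  0.1988] [np.float64(0.002007072126551722), np.float64(0.0020070721265517378)]
bend2 [ 0.6122 -0.5775  0.1865] [np.float64(0.005975340805932774), np.float64(0.005975340805932822)]
joint1b [ 0.5798 -0.4664  0.0797] [np.float64(0.0009246719914778697), np.float64(0.000924671991478055)]
tcp px [626.5452 416.916 ] [522.5773  -1.4708]
[517.1931 353.1275] [460.2414 369.2725]
[538.4878 361.0117] [475.4599 379.3025]
[564.9609 370.7647] [494.5786 391.8763]
```

View pics/wrist0.png

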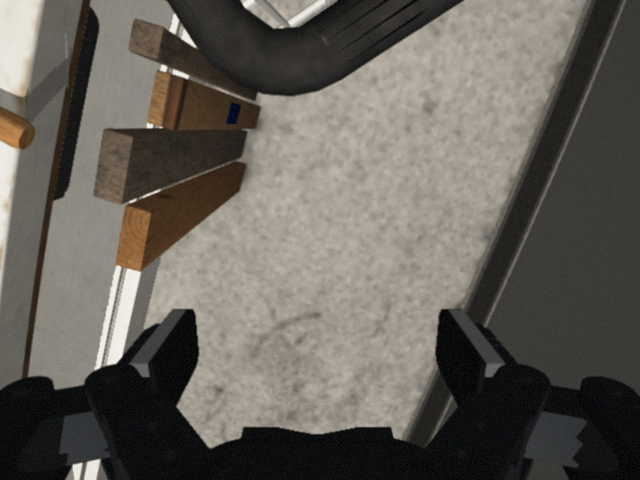

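The wrist view shows the trolley handle bend at (270,60), close in front of the gripper and about 0.2 m high. I'll go up first, then across.

{"api": "jog_arm", "payload": {"moves": [0,0,-1,0,0,0.15,1,0,0,-1,0,0,0.15,1,0,0,-1,0,0,0.15,1,0,0,-1,0,0,0.15,1,0,0,-1,0,0,0.15,1,0,0,-1,0,0,0.15,1,0,0,-1,0,0,0.15,1,0,0,-1,0,0,0.15,1]}}

```text
t: 0.82
eef_pos: [0.1941, -0.6462, 0.3919]
tool_rot: [-0.0, 0.995, 0.104, -0.0]
contact_force: [-0.7, -0.0, 0.4]
gripper_width: 0.994
grasp_force: 0.0
```

{"api": "jog_arm", "payload": {"moves": [0.75,-0.8,0,0,0,0,1,0.75,-0.8,0,0,0,0,1,0.75,-0.8,0,0,0,0,1,0.75,-0.8,0,0,0,0,1,0.75,-0.8,0,0,0,0,1,0.75,-0.8,0,0,0,0,1,0.75,-0.8,0,0,0,0,1,0.75,-0.8,0,0,0,0,1]}}

```text
t: 1.48
eef_pos: [0.2855, -0.4953, 0.391]
tool_rot: [-0.0, 0.995, 0.104, -0.0]
contact_force: [0.8, 0.4, 0.1]
gripper_width: 1.002
grasp_force: 0.0
```

{"api": "jog_arm", "payload": {"moves": [0.75,-0.8,0,0,0,0,1,0.75,-0.8,0,0,0,0,1,0.75,-0.8,0,0,0,0,1,0.75,-0.8,0,0,0,0,1,0.75,-0.8,0,0,0,0,1,0.75,-0.8,0,0,0,0,1,0.75,-0.8,0,0,0,0,1,0.75,-0.8,0,0,0,0,1]}}

```text
t: 2.15
eef_pos: [0.3764, -0.3453, 0.3911]
tool_rot: [-0.0, 0.995, 0.104, -0.0]
contact_force: [-0.5, 0.9, -0.1]
gripper_width: 1.002
grasp_force: 0.0
```

{"api": "jog_arm", "payload": {"moves": [0.75,-0.8,0,0,0,0,1,0.75,-0.8,0,0,0,0,1,0.75,-0.8,0,0,0,0,1,0.75,-0.8,0,0,0,0,1,0.75,-0.8,0,0,0,0,1,0.75,-0.8,0,0,0,0,1,0.75,-0.8,0,0,0,0,1,0.75,-0.8,0,0,0,0,1]}}

```text
t: 2.82
eef_pos: [0.4673, -0.1954, 0.3911]
tool_rot: [-0.0, 0.995, 0.104, -0.0]
contact_force: [0.5, -0.6, -0.3]
gripper_width: 0.998
grasp_force: 0.0
```

```bash
cat >> h.py <<'E'
np.set_printoptions(precision=4,suppress=True)
def go(p,yaw=None,show=True):
    "shift in tool units (20 mm) from measured TCP to p, and rz in units (4 deg) to the tool-x yaw (deg)"
    o=get_obs(); M=R.from_quat(o['tool_rot'],scalar_first=True).as_matrix(); y=np.degrees(np.arctan2(M[1,0],M[0,0]))
    print('t %.2f'%o['t'],'tcp',o['eef_pos'],'yaw %.2f'%y,'tilt',M[:2,2],'F',o['contact_force'],'w %.3f gf %.1f'%(o['gripper_width'],o['grasp_force']))
    if p is not None: print('units',M.T@(np.array(p)-o['eef_pos'])/.02, 'rz',None if yaw is None else -(yaw-y)/4)
E
python3 - <<'E'
from h import *
c=snap('wrist','wrist1'); go([.467,-.196,.1],11.8)
E
```

```text
t 2.87 tcp [ 0.4697 -0.1905  0.3912] yaw 12.27 tilt [0.0011 0.0023] F [2.414  4.4523 1.0022] w 0.995 gf 0.0
units [-0.2136  0.2679 14.5582] rz 0.1177870419407041
```

View pics/wrist1.png

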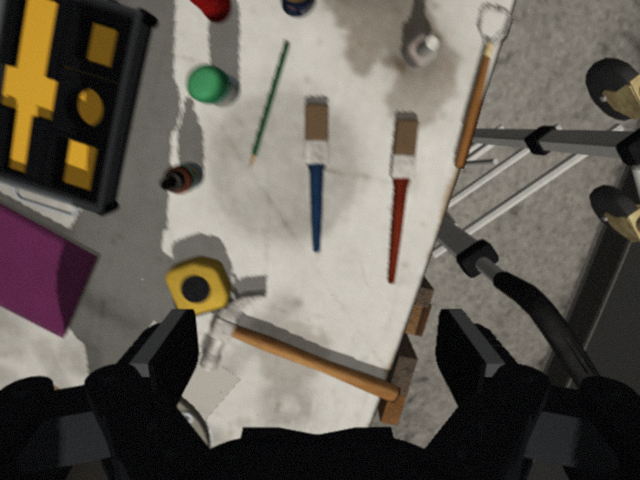

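The wrist view shows the blue brush from (316,98) to (317,250), the brown one at (400,200), the green cap at (208,84), the dropper at (178,178), the lacquer bottle at (420,50) and the tray at upper left. I'll measure the brush in this view too.

```bash
python3 - <<'E'
from h import *
c=load('wrist1')
for p in [(316,98),(317,250),(305,130),(327,130),(316,166)]: print(onz(c,*p,.006))
T=load('top0');t=lambda x,y:(T,215+x/3.2,180+y/3.2)
for a,b in [((548,210),(316,98)),((603,460),(317,250)),((577,313),(316,166)),((366,376),(168,186)),((404,218),(206,82))]: print(tri(t(*a),(c,*b)))
a,b=onz(c,316,98,.006),onz(c,317,250,.006); m=(a+b)/2; d=(a-b)/np.linalg.norm(a-b); y=np.degrees(np.arctan2(d[1],d[0])); print(m,y,np.linalg.norm(a-b))
g=m-.005*d; g[2]=.06; print(g); go(g,y)
E
```

```text
[ 0.5707 -0.1719  0.006 ]
[ 0.3794 -0.2135  0.006 ]
[ 0.5303 -0.1663  0.006 ]
[ 0.536  -0.1933  0.006 ]
[ 0.4893 -0.189   0.006 ]
(array([ 0.5676, -0.1724,  0.0293]), [np.float64(0.0015050335512513428), np.float64(0.0015050335512513848)])
(array([ 0.3761, -0.2153, -0.0028]), [np.float64(0.001439774591088452), np.float64(0.0014397745910885002)])
(array([ 0.4903, -0.19  ,  0.0412]), [np.float64(0.0026356851432384064), np.float64(0.0026356851432383956)])
(array([ 0.444 , -0.0346,  0.0964]), [np.float64(0.00014775043314662963), np.float64(0.0001477504331467405)])
(array([ 0.5563, -0.0617,  0.1004]), [np.float64(0.001065434952382576), np.float64(0.0010654349523824232)])
[ 0.4751 -0.1927  0.006 ] 12.270009400756699 0.1957359480294735
[ 0.4702 -0.1937  0.06  ]
t 2.87 tcp [ 0.4697 -0.1905  0.3912] yaw 12.27 tilt [0.0011 0.0023] F [2.414  4.4523 1.0022] w 0.995 gf 0.0
units [-0.0378  0.1948 16.5586] rz 0.0002846917515295644
```

{"api": "jog_arm", "payload": {"moves": [0,0,1,0,0,0,0.6,0,0,1,0,0,0,0.6,0,0,1,0,0,0,0.6,0,0,1,0,0,0,0.6,0,0,1,0,0,0,0.6,0,0,1,0,0,0,0.6,0,0,1,0,0,0,0.6,0,0,1,0,0,0,0.6]}}

```text
t: 3.53
eef_pos: [0.4668, -0.1965, 0.2303]
tool_rot: [0.0, 0.995, 0.104, -0.0]
contact_force: [-0.4, -0.5, 0.4]
gripper_width: 0.603
grasp_force: 0.0
```

{"api": "jog_arm", "payload": {"moves": [0,0,1,0,0,0,0.6,0,0,1,0,0,0,0.6,0,0,1,0,0,0,0.6,0,0,1,0,0,0,0.6,0,0,0,0,0,0,0.6,0,0,0,0,0,0,0.6,0,0,0,0,0,0,0.6,0,0,0,0,0,0,0.6]}}

```text
t: 4.2
eef_pos: [0.4681, -0.1968, 0.1527]
tool_rot: [0.001, 0.995, 0.104, 0.001]
contact_force: [-0.3, 0.0, -0.4]
gripper_width: 0.598
grasp_force: 0.0
```

```bash
python3 - <<'E'
from h import *
c=snap('wrist','wrist2'); go([.4685,-.195,.003],12)
hsv=cv2.cvtColor(c['color'],cv2.COLOR_BGR2HSV); m=cv2.inRange(hsv,(100,90,30),(125,255,255)); v,u=np.nonzero(m); print(len(u))
P=np.array([onz(c,a,b,.009)[:2] for a,b in zip(u[::20],v[::20])]); P=P[np.abs(P[:,1]+.2)<.05]
print(len(P),P.mean(0),P.min(0),P.max(0)); w,V=np.linalg.eigh(np.cov(P.T)); d=V[:,1]*np.sign(V[0,1]); print(np.degrees(np.arctan2(d[1],d[0])))
s=(P-P.mean(0))@d; print('ferrule end',P.mean(0)+s.max()*d,'tip',P.mean(0)+s.min()*d)
E
```

```text
t 4.25 tcp [ 0.4681 -0.1967  0.1527] yaw 11.91 tilt [ 0.0023 -0.0009] F [-0.3913  0.3876 -0.2185] w 0.601 gf 0.0
units [ 0.0243 -0.0903  7.4835] rz -0.02272012276136781
2707
127 [ 0.4436 -0.2004] [ 0.3794 -0.2174] [ 0.4915 -0.1836]
12.720948906343793
ferrule end [ 0.4902 -0.1899] tip [ 0.3789 -0.215 ]
```

View pics/wrist2.png

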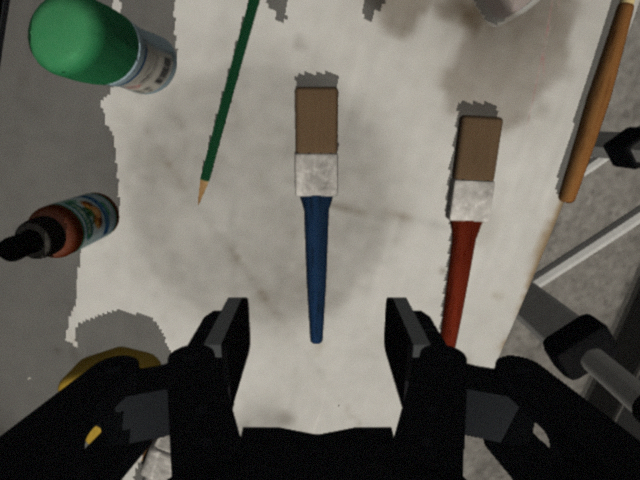

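{"api": "jog_arm", "payload": {"moves": [-0.1,-0.05,1,0,0,0,0.6,0,0,1,0,0,0,0.6,0,0,1,0,0,0,0.6,0,0,1,0,0,0,0.6,0,0,1,0,0,0,0.6,0,0,1,0,0,0,0.6,0,0,1,0,0,0,0.6,0,0,0.45,0,0,0,0.6], "grip_force": 40}}

```text
t: 4.92
eef_pos: [0.4647, -0.1958, 0.0011]
tool_rot: [-0.0, 0.995, 0.104, -0.0]
contact_force: [0.1, -0.9, 0.1]
gripper_width: 0.601
grasp_force: 0.0
```

{"api": "jog_arm", "payload": {"moves": [0,0,0,0,0,0,0.6,0,0,0,0,0,0,0.1,0,0,0,0,0,0,0.1,0,0,0,0,0,0,0.1,0,0,0,0,0,0,0.1,0,0,0,0,0,0,0.1,0,0,0,0,0,0,0.1,0,0,0,0,0,0,0.1]}}

```text
t: 5.58
eef_pos: [0.4661, -0.1962, 0.0038]
tool_rot: [0.001, 0.995, 0.104, 0.001]
contact_force: [-1.2, 0.3, 6.9]
gripper_width: 0.236
grasp_force: 39.1
```

```bash
python3 - <<'E'
from h import *
go([.4681,-.1967,.2],None)
E
```

```text
t 5.58 tcp [ 0.4661 -0.1962  0.0038] yaw 11.91 tilt [ 0.0024 -0.0009] F [-1.2033  0.2886  6.9357] w 0.236 gf 39.1
units [ 0.1149  0.0609 -9.8119] rz None
```

{"api": "jog_arm", "payload": {"moves": [0,0,-1,0,0,0,0.1,0,0,-1,0,0,0,0.1,0,0,-1,0,0,0,0.1,0,0,-1,0,0,0.65,0.1,0,0,-1,0,0,0.65,0.1,0,0,-1,0,0,0.65,0.1,0,0,-1,0,0,0.65,0.1,0,0,-1,0,0,0.65,0.1]}}

```text
t: 6.25
eef_pos: [0.4649, -0.1959, 0.1641]
tool_rot: [0.0, 1.0, -0.011, 0.001]
contact_force: [0.3, -0.6, -0.3]
gripper_width: 0.235
grasp_force: 39.3
```

{"api": "jog_arm", "payload": {"moves": [0,0,-1,0,0,0.65,0.1,0,0,-1,0,0,0.65,0.1,0,-0.5,0,0,0,0,0.1,0,-1,0,0,0,0,0.1,0,-1,0,0,0,0,0.1,0,-1,0,0,0,0,0.1,0,-1,0,0,0,0,0.1,0,-1,0,0,0,0,0.1]}}

```text
t: 6.92
eef_pos: [0.4766, -0.0851, 0.2022]
tool_rot: [0.0, 0.999, -0.054, 0.0]
contact_force: [-0.1, -0.7, -0.0]
gripper_width: 0.236
grasp_force: 39.3
```

{"api": "jog_arm", "payload": {"moves": [0,-1,0,0,0,0,0.1,0,-1,0,0,0,0,0.1,0,-1,0,0,0,0,0.1,0,-1,0,0,0,0,0.1,0,-1,0,0,0,0,0.1,0,-1,0,0,0,0,0.1,0,-1,0,0,0,0,0.1,0,-1,0,0,0,0,0.1]}}

```text
t: 7.58
eef_pos: [0.494, 0.0738, 0.2022]
tool_rot: [0.0, 0.999, -0.054, -0.0]
contact_force: [0.1, 0.1, -1.2]
gripper_width: 0.231
grasp_force: 39.3
```

{"api": "jog_arm", "payload": {"moves": [0,-1,0,0,0,0,0.1,0,-1,0,0,0,0,0.1,0,-1,0,0,0,0,0.1,0,-1,0,0,0,0,0.1,0,-0.6,0,0,0,0,0.1,0,0,0,0,0,0,0.1,0,0,0,0,0,0,0.1,0,0,0,0,0,0,0.1]}}

```text
t: 8.25
eef_pos: [0.5044, 0.1625, 0.202]
tool_rot: [0.001, 0.998, -0.055, -0.0]
contact_force: [-0.7, 0.1, -0.5]
gripper_width: 0.236
grasp_force: 39.3
```

```bash
python3 - <<'E'
from h import *
c=snap('wrist','wrist3'); go([.507,.164,.03],-6.3)
s=snap('side','side3')
E
```

```text
t 8.30 tcp [0.5045 0.1623 0.2021] yaw -6.38 tilt [-0.0004 -0.0011] F [-0.216  -0.2592  0.738 ] w 0.237 gf 39.3
units [ 0.1163 -0.1096  8.6047] rz -0.02043371031284069
```

View pics/wrist3.png

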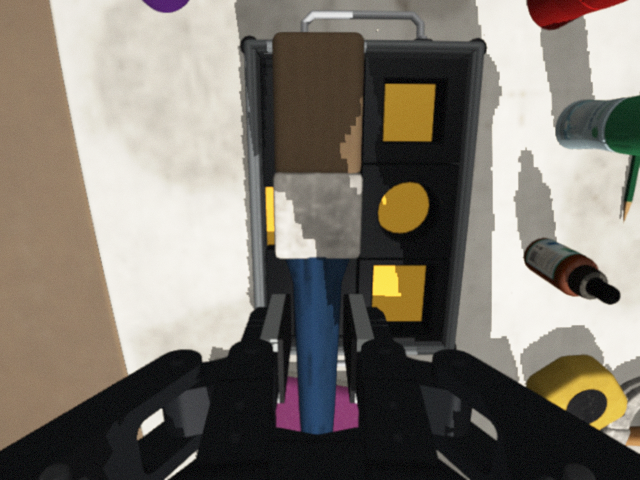

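The wrist view shows the brush held straight over its cut-out (bristles 275–363 px), with floors at square (410,113), round (404,208) and oblong (398,293). I'll cross-check the insert centres here before lowering.

```bash
python3 - <<'E'
from h import *
c=load('wrist3')
for p in [(410,113),(404,208),(398,292)]: print(onz(c,*p,.013))
for p in [(245,42),(483,42),(462,345)]: print('rim',onz(c,*p,.046))
for n,p in dict(sq=(.5763,.082),rd=(.503,.089),ob=(.4306,.098)).items(): print(n,proj(c,[*p,.013]))
for p in [(275,33),(363,35),(275,172),(363,173)]: print('brush',onz(c,*p,.210)) 
E
```

```text
[0.5775 0.0816 0.013 ]
[0.5023 0.0906 0.013 ]
[0.4278 0.0997 0.013 ]
rim [0.636  0.1976 0.046 ]
rim [0.6191 0.0361 0.046 ]
rim [0.3884 0.0544 0.046 ]
sq [409.5427 114.5821]
rd [405.8412 206.9773]
ob [399.7621 288.8128]
brush [0.6034 0.1653 0.21  ]
brush [0.5999 0.1388 0.21  ]
brush [0.5617 0.171  0.21  ]
brush [0.5582 0.1423 0.21  ]
```

{"api": "jog_arm", "payload": {"moves": [0.1,-0.1,1,0,0,0,0.1,0,0,1,0,0,0,0.1,0,0,1,0,0,0,0.1,0,0,1,0,0,0,0.1,0,0,1,0,0,0,0.1,0,0,1,0,0,0,0.1,0,0,1,0,0,0,0.1,0,0,0.4,0,0,0,0.1]}}

```text
t: 9.02
eef_pos: [0.5055, 0.1639, 0.052]
tool_rot: [0.001, 0.998, -0.056, -0.002]
contact_force: [-0.1, -0.0, -1.3]
gripper_width: 0.231
grasp_force: 39.3
```

{"api": "jog_arm", "payload": {"moves": [0,0,0.2,0,0,0,0.1,0,0,0.2,0,0,0,0.1,0,0,0.2,0,0,0,0.1,0,0,0.2,0,0,0,0.1,0,0,0.2,0,0,0,0.1,0,0,0.1,0,0,0,0.1,0,0,0,0,0,0,0.1,0,0,0,0,0,0,0.1]}}

```text
t: 9.68
eef_pos: [0.5068, 0.1658, 0.0324]
tool_rot: [0.0, 0.998, -0.055, 0.0]
contact_force: [-0.6, -0.5, -0.3]
gripper_width: 0.232
grasp_force: 39.3
```

```bash
python3 - <<'E'
from h import *
go([.5066,.1638,.031],-6.4)
E
```

```text
t 9.68 tcp [0.5068 0.1658 0.0324] yaw -6.28 tilt [ 0.0001 -0.    ] F [-0.6204 -0.5074 -0.3119] w 0.232 gf 39.3
units [-0.0011  0.0984  0.0691] rz 0.030286684422501597
```

{"api": "jog_arm", "payload": {"moves": [0,0.1,0.05,0,0,0,0.1,0,0,0.05,0,0,0,0.1,0,0,0,0,0,0,0.1,0,0,0,0,0,0,0.42,0,0,0,0,0,0,0.42,0,0,0,0,0,0,0.42,0,0,-0.5,0,0,0,0.42,0,0,-1,0,0,0,0.42]}}

```text
t: 10.35
eef_pos: [0.5049, 0.1631, 0.0592]
tool_rot: [0.001, 0.999, -0.055, -0.002]
contact_force: [-0.2, -0.4, -0.4]
gripper_width: 0.422
grasp_force: 0.0
```

{"api": "jog_arm", "payload": {"moves": [0,0,-1,0,0,0,0.42,0,0,-1,0,0,0,0.42,0,0,-1,0,0,0,0.42,0,0,-1,0,0,0,0.42,0,0,-1,0,0,0,0.42,0,0,-1,0,0,0,0.42,0,0,-1,0,0,0,1,0,0,-1,0,0,0,1]}}

```text
t: 11.02
eef_pos: [0.5063, 0.1638, 0.222]
tool_rot: [-0.0, 0.999, -0.055, 0.0]
contact_force: [0.2, -0.5, 0.2]
gripper_width: 0.69
grasp_force: 0.0
```

```bash
python3 - <<'E'
from h import *
c=snap('wrist','wrist4'); go([.444,-.0345,.2],None)
E
```

```text
t 11.07 tcp [0.5083 0.1648 0.226 ] yaw -6.27 tilt [0.0061 0.0021] F [1.6351 0.5136 3.229 ] w 0.776 gf 0.0
units [-2.1162 10.2625  1.2601] rz None
```

View pics/wrist4.png

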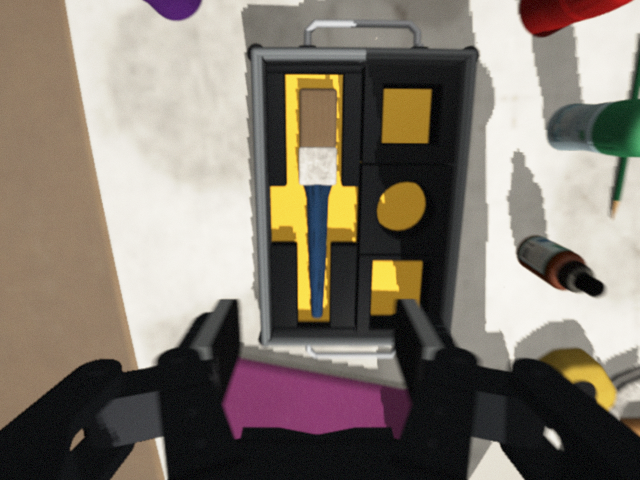

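The brush lies centred in its cut-out: bristles (318,118), tip (317,312). Next is the dropper.

{"api": "jog_arm", "payload": {"moves": [-0.2,1,0,0,0,0,1,-0.2,1,0,0,0,0,1,-0.2,1,0,0,0,0,1,-0.2,1,0,0,0,0,1,-0.2,1,0,0,0,0,1,-0.2,1,0,0,0,0,1,-0.2,1,0,0,0,0,1,-0.2,1,0,0,0,0,1]}}

```text
t: 11.73
eef_pos: [0.4567, 0.0074, 0.2208]
tool_rot: [-0.0, 0.999, -0.055, 0.0]
contact_force: [0.6, -0.8, 0.5]
gripper_width: 0.997
grasp_force: 0.0
```

{"api": "jog_arm", "payload": {"moves": [-0.2,1,0,0,0,0,1,-0.2,1,0,0,0,0,1,0,0.2,0,0,0,0,1,0,0,0,0,0,0,1,0,0,0,0,0,0,1,0,0,1,0,0,0,1,0,0,1,0,0,0,1,0,0,0.5,0,0,0,1]}}

```text
t: 12.4
eef_pos: [0.444, -0.0331, 0.1688]
tool_rot: [-0.0, 0.999, -0.054, -0.001]
contact_force: [-0.0, -0.4, -1.0]
gripper_width: 1.004
grasp_force: 0.0
```

```bash
python3 - <<'E'
from h import *
go([.4442,-.0345,.042],-6.3)
t=snap('top','top5'); s=snap('side','side5'); w=snap('wrist','wrist5')
print(proj(w,[.4442,-.0345,.1]),proj(w,[.4442,-.0345,.07]),proj(w,[.4442,-.0345,0]))
cv2.imwrite('pics/m5.png',np.hstack([cv2.resize(s['color'][130:330,300:460],None,fx=2,fy=2),cv2.resize(w['color'],(480,400))]))
E
```

```text
t 12.40 tcp [ 0.444  -0.0331  0.1688] yaw -6.15 tilt [-0.0015  0.0007] F [-0.0315 -0.4345 -0.9733] w 1.004 gf 0.0
units [0.0279 0.0696 6.3412] rz 0.03767458249615774
[320.2775 258.5546] [319.8613 243.3081] [319.1824 218.4807]
```

View pics/m5.png

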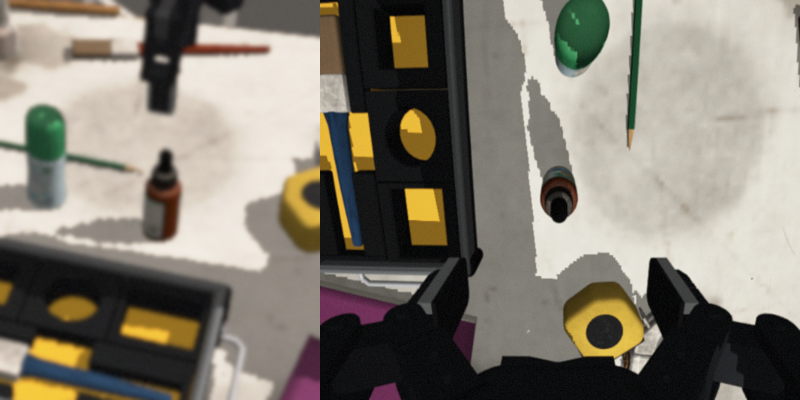

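The bulb shows at wrist (318,252), matching the prediction (320,258). Descending and gripping.

{"api": "jog_arm", "payload": {"moves": [0.05,0.05,1,0,0,0,1,0,0,1,0,0,0,1,0,0,1,0,0,0,1,0,0,1,0,0,0,1,0,0,1,0,0,0,1,0,0,1,0,0,0,0.8,0,0,0.25,0,0,0,0.6,0,0,0,0,0,0,0.5], "grip_force": 30}}

```text
t: 13.22
eef_pos: [0.4454, -0.0354, 0.045]
tool_rot: [-0.0, 0.999, -0.054, -0.001]
contact_force: [0.7, -0.6, -0.7]
gripper_width: 0.602
grasp_force: 0.0
```

{"api": "jog_arm", "payload": {"moves": [0,0,0,0,0,0,0.48,0,0,0,0,0,0,0.45,0,0,0,0,0,0,0.42,0,0,0,0,0,0,0.39,0,0,0,0,0,0,0.35,0,0,0,0,0,0,0.3,0,0,0,0,0,0,0.25,0,0,0,0,0,0,0.25]}}

```text
t: 13.88
eef_pos: [0.4465, -0.0356, 0.0464]
tool_rot: [-0.0, 0.998, -0.055, 0.001]
contact_force: [0.0, 1.1, 6.5]
gripper_width: 0.358
grasp_force: 29.2
```

```bash
python3 - <<'E'
from h import *
go([.5027,.0898,.2],-6.3)
E
```

```text
t 13.88 tcp [ 0.4465 -0.0356  0.0464] yaw -6.28 tilt [ 0.0025 -0.    ] F [0.0312 1.1471 6.5391] w 0.358 gf 29.2
units [ 2.1237 -6.5421 -7.6724] rz 0.0040073986644058035
```

{"api": "jog_arm", "payload": {"moves": [0,0,-0.5,0,0,0,0.25,0,0,-1,0,0,0,0.25,0,0,-1,0,0,0,0.25,0,0,-1,0,0,0,0.25,0,0,-1,0,0,0,0.25,0,0,-1,0,0,0,0.25,0,0,-0.5,0,0,0,0.25,0,0,0,0,0,0,0.25]}}

```text
t: 14.55
eef_pos: [0.4468, -0.0358, 0.1678]
tool_rot: [0.0, 0.998, -0.055, 0.002]
contact_force: [0.6, -0.2, -1.0]
gripper_width: 0.362
grasp_force: 30.0
```

{"api": "jog_arm", "payload": {"moves": [0.2,-0.5,0,0,0,0,0.25,0.3,-1,0,0,0,0,0.25,0.3,-1,0,0,0,0,0.25,0.35,-1,0,0,0,0,0.25,0.35,-1,0,0,0,0,0.25,0.35,-1,0,0,0,0,0.25,0.3,-0.8,0,0,0,0,0.25,0,-0.25,0,0,0,0,0.25]}}

```text
t: 15.22
eef_pos: [0.5029, 0.0936, 0.164]
tool_rot: [-0.001, 0.999, -0.053, -0.001]
contact_force: [-0.1, 0.1, -1.4]
gripper_width: 0.361
grasp_force: 30.0
```

{"api": "jog_arm", "payload": {"moves": [0,0,0,0,0,0,0.25,0,0,0,0,0,0,0.25,0,0,0,0,0,0,0.25,0,0,0,0,0,0,0.25,0,0,0,0,0,0,0.25,0,0,0,0,0,0,0.25,0,0,0,0,0,0,0.25,0,0,0,0,0,0,0.25]}}

```text
t: 15.88
eef_pos: [0.5025, 0.0895, 0.1654]
tool_rot: [0.0, 0.998, -0.055, 0.0]
contact_force: [0.8, -0.9, -1.6]
gripper_width: 0.361
grasp_force: 30.0
```

```bash
python3 - <<'E'
from h import *
go([.5035,.0895,.0594],-6.4)
t=snap('top','top6'); s=snap('side','side6'); w=snap('wrist','wrist6')
cv2.imwrite('pics/m6.png',np.hstack([cv2.resize(s['color'][150:350,250:450],None,fx=2,fy=2),cv2.resize(w['color'][:,140:540],(400,400)) if 0 else w['color'][80:480,120:520]]))
E
```

```text
t 15.88 tcp [0.5025 0.0895 0.1654] yaw -6.31 tilt [ 0.0002 -0.0001] F [ 0.778  -0.9241 -1.5949] w 0.361 gf 30.0
units [ 0.0505 -0.0067  5.3002] rz 0.022458049033934113
```

View pics/m6.png

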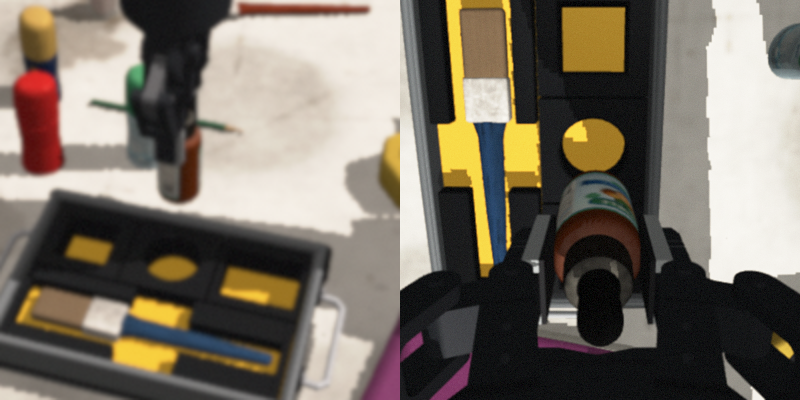

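{"api": "jog_arm", "payload": {"moves": [0.05,0,1,0,0,0,0.25,0,0,1,0,0,0,0.25,0,0,1,0,0,0,0.25,0,0,0.8,0,0,0,0.25,0,0,0.5,0,0,0,0.25,0,0,0.3,0,0,0,0.25,0,0,0.2,0,0,0,0.25,0,0,0.1,0,0,0,0.25]}}

```text
t: 16.7
eef_pos: [0.5037, 0.0898, 0.0673]
tool_rot: [-0.0, 0.998, -0.055, 0.0]
contact_force: [0.3, -0.8, -1.1]
gripper_width: 0.361
grasp_force: 30.0
```

{"api": "jog_arm", "payload": {"moves": [0,0,0.1,0,0,0,0.25,0,0,0.1,0,0,0,0.25,0,0,0.1,0,0,0,0.25,0,0,0,0,0,0,0.25,0,0,0,0,0,0,0.25,0,0,0,0,0,0,0.25,0,0,0,0,0,0,0.25,0,0,0,0,0,0,0.25]}}

```text
t: 17.37
eef_pos: [0.5035, 0.0897, 0.0614]
tool_rot: [-0.0, 0.998, -0.055, 0.0]
contact_force: [0.5, -0.7, -1.3]
gripper_width: 0.361
grasp_force: 30.0
```

```bash
python3 - <<'E'
from h import *
go([.5035,.0895,.0594],-6.4)
w=load('wrist6'); print(onz(w,317,253,.119))
E
```

```text
t 17.37 tcp [0.5035 0.0897 0.0614] yaw -6.28 tilt [0.0002 0.    ] F [ 0.4807 -0.6735 -1.3063] w 0.361 gf 30.0
units [0.0003 0.0099 0.1015] rz 0.03012586932033723
[0.5138 0.0893 0.119 ]
```

{"api": "jog_arm", "payload": {"moves": [0.1,0,0,0,0,0,0.25,0,0,0.05,0,0,0,0.25,0,0,0.05,0,0,0,0.25,0,0,0.05,0,0,0,0.25,0,0,0,0,0,0,0.25,0,0,0,0,0,0,0.25,0,0,0,0,0,0,0.25,0,0,0,0,0,0,0.25]}}

```text
t: 18.03
eef_pos: [0.5064, 0.0896, 0.0594]
tool_rot: [-0.0, 0.998, -0.055, 0.001]
contact_force: [-1.1, -1.1, 10.9]
gripper_width: 0.364
grasp_force: 30.9
```

```bash
python3 - <<'E'
from h import *
go([.5035,.0895,.0594],-6.4)
E
```

```text
t 18.03 tcp [0.5064 0.0896 0.0594] yaw -6.29 tilt [0.0019 0.    ] F [-1.0931 -1.0511 10.8751] w 0.364 gf 30.9
units [-0.142   0.0228 -0.0013] rz 0.028569436315149188
```

{"api": "jog_arm", "payload": {"moves": [0,0,-0.05,0,0,0,0.36,0,0,0,0,0,0,0.4,0,0,0,0,0,0,0.45,0,0,0,0,0,0,0.5,0,0,0,0,0,0,0.55,0,0,-0.3,0,0,0,0.6,0,0,-0.8,0,0,0,0.6,0,0,-1,0,0,0,0.6]}}

```text
t: 18.7
eef_pos: [0.5043, 0.0892, 0.1009]
tool_rot: [0.0, 0.999, -0.055, -0.002]
contact_force: [0.8, -0.4, 0.5]
gripper_width: 0.604
grasp_force: 0.0
```

{"api": "jog_arm", "payload": {"moves": [0,0,-1,0,0,0,0.6,0,0,-1,0,0,0,0.6,0,0,-1,0,0,0,0.8,0,0,-1,0,0,0,1,0,0,-1,0,0,0,1,0.3,0.8,0,0,0,0,1,0.4,1,0,0,0,0,1,0.4,1,0,0,0,0,1]}}

```text
t: 19.37
eef_pos: [0.5214, 0.0312, 0.2023]
tool_rot: [-0.0, 0.999, -0.054, 0.001]
contact_force: [0.3, -0.0, -0.4]
gripper_width: 0.998
grasp_force: 0.0
```

{"api": "jog_arm", "payload": {"moves": [0.4,1,0,0,0,0,1,0.4,1,0,0,0,0,1,0.4,1,0,0,0,0,1,0.3,0.8,0,0,0,0,1,0.2,0.4,0,0,0,0,1,0.2,0.2,0,0,0,0,1,0,0,0,0,0,0,1,0,0,0,0,0,0,1]}}

```text
t: 20.03
eef_pos: [0.5494, -0.0591, 0.2014]
tool_rot: [-0.0, 0.999, -0.054, -0.0]
contact_force: [-0.5, -0.1, 0.1]
gripper_width: 0.999
grasp_force: 0.0
```

```bash
python3 - <<'E'
from h import *
go([.5555,-.0617,.066],-6.3)
t=snap('top','top7'); s=snap('side','side7'); w=snap('wrist','wrist7')
print(proj(w,[.5555,-.0617,.106]),proj(w,[.5555,-.0617,0]))
cv2.imwrite('pics/m7.png',np.hstack([cv2.resize(s['color'][150:350,220:420],None,fx=2,fy=2),w['color'][40:440,120:520]]))
hsv=cv2.cvtColor(w['color'],cv2.COLOR_BGR2HSV); m=cv2.inRange(hsv,(60,80,30),(90,255,255)); k=cv2.findContours(m,0,2)[0]; k=max(k,key=cv2.contourArea); print(cv2.fitEllipse(k))
E
```

```text
t 20.03 tcp [ 0.5494 -0.0591  0.2014] yaw -6.22 tilt [0.     0.0007] F [-0.4815 -0.1173  0.1109] w 0.999 gf 0.0
units [0.3201 0.0999 6.7684] rz 0.019409660478290958
[322.1926 236.2457] [320.5972 204.3521]
((320.2738037109375, 227.83563232421875), (53.11255645751953, 67.40155792236328), 11.659725189208984)
```

View pics/m7.png

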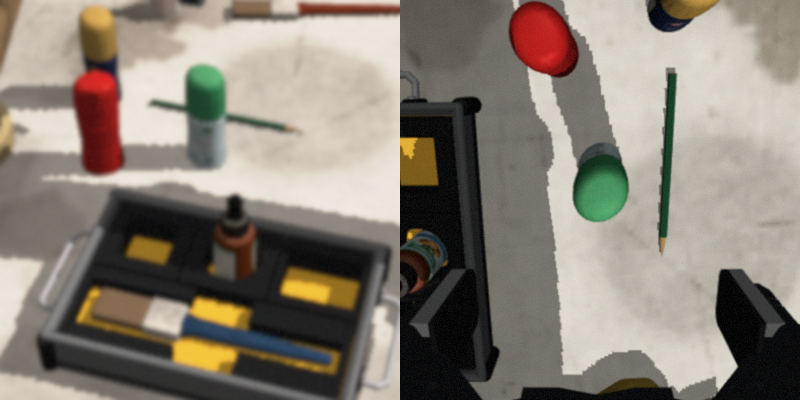

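The dropper stands in the round cut-out. In the right half, the green cap is at (600,187) with its long axis tilted about 12° clockwise. I'll turn the tool to grip across the narrow side.

{"api": "jog_arm", "payload": {"moves": [0.36,0.08,0,0,0,0,1,0,0,0.5,0,0,0.5,1,0,0,1,0,0,0.5,1,0,0,1,0,0,0.5,1,0,0,1,0,0,0.5,1,0,0,1,0,0,0.5,1,0,0,1,0,0,0,1,0,0,1,0,0,0,0.8]}}

```text
t: 20.85
eef_pos: [0.5569, -0.0622, 0.0705]
tool_rot: [-0.0, 0.99, -0.141, 0.0]
contact_force: [0.7, -0.6, -0.6]
gripper_width: 0.882
grasp_force: 0.0
```

{"api": "jog_arm", "payload": {"moves": [0,0,0.7,0,0,0,0.7,0,0,0,0,0,0,0.55,0,0,0,0,0,0,0.5,0,0,0,0,0,0,0.47,0,0,0,0,0,0,0.44,0,0,0,0,0,0,0.41,0,0,0,0,0,0,0.38,0,0,0,0,0,0,0.33]}}

```text
t: 21.52
eef_pos: [0.5575, -0.0626, 0.0587]
tool_rot: [-0.0, 0.99, -0.142, 0.001]
contact_force: [-0.0, 1.1, 6.3]
gripper_width: 0.399
grasp_force: 29.8
```

{"api": "jog_arm", "payload": {"moves": [0,0,0,0,0,0,0.3,0,0,0,0,0,0,0.3,0,0,-0.5,0,0,0,0.3,0,0,-1,0,0,0,0.3,0,0,-1,0,0,0,0.3,0,0,-1,0,0,0,0.3,0,0,-1,0,0,0,0.3,0,0,-1,0,0,0,0.3]}}

```text
t: 22.18
eef_pos: [0.5559, -0.0627, 0.1689]
tool_rot: [0.0, 0.99, -0.142, -0.0]
contact_force: [-0.6, -0.6, -0.9]
gripper_width: 0.398
grasp_force: 30.3
```

```bash
python3 - <<'E'
from h import *
go([.429,.0985,.07],-6.4)
E
```

```text
t 22.18 tcp [ 0.5559 -0.0627  0.1689] yaw -16.28 tilt [-0.0001 -0.0001] F [-0.6163 -0.5566 -0.8893] w 0.398 gf 30.3
units [-8.3476 -5.9599  4.9437] rz -2.470409445018293
```

{"api": "jog_arm", "payload": {"moves": [0,0,-1,0,0,-0.8,0.3,0,0,-1,0,0,-0.8,0.3,0,0,-0.5,0,0,-0.87,0.3,-0.9,-0.9,0,0,0,0,0.3,-0.9,-0.9,0,0,0,0,0.3,-0.9,-0.9,0,0,0,0,0.3,-0.9,-0.9,0,0,0,0,0.3,-0.9,-0.9,0,0,0,0,0.3]}}

```text
t: 22.85
eef_pos: [0.4756, 0.0375, 0.2178]
tool_rot: [0.0, 0.998, -0.056, 0.0]
contact_force: [0.1, 0.0, -0.2]
gripper_width: 0.398
grasp_force: 30.3
```

{"api": "jog_arm", "payload": {"moves": [-0.9,-0.9,0,0,0,0,0.3,-0.9,-0.9,0,0,0,0,0.3,-0.6,-0.6,0,0,0,0,0.3,-0.3,-0.4,0,0,0,0,0.3,0,0,0,0,0,0,0.3,0,0,0,0,0,0,0.3,0,0,0,0,0,0,0.3,0,0,0,0,0,0,0.3]}}

```text
t: 23.52
eef_pos: [0.4301, 0.0974, 0.2173]
tool_rot: [0.0, 0.998, -0.057, -0.0]
contact_force: [1.0, 0.3, -1.1]
gripper_width: 0.399
grasp_force: 30.3
```

```bash
python3 - <<'E'
from h import *
go([.429,.0985,.0717],-6.4)
t=snap('top','top8'); s=snap('side','side8'); w=snap('wrist','wrist8')
cv2.imwrite('pics/m8.png',np.hstack([cv2.resize(s['color'][150:350,250:450],None,fx=2,fy=2),w['color'][80:480,120:520]]))
E
```

```text
t 23.52 tcp [0.4301 0.0974 0.2173] yaw -6.52 tilt [-0.     -0.0002] F [ 0.9618  0.3223 -1.1044] w 0.399 gf 30.3
units [-0.0632 -0.0493  7.2793] rz -0.029712298955268057
```

View pics/m8.png

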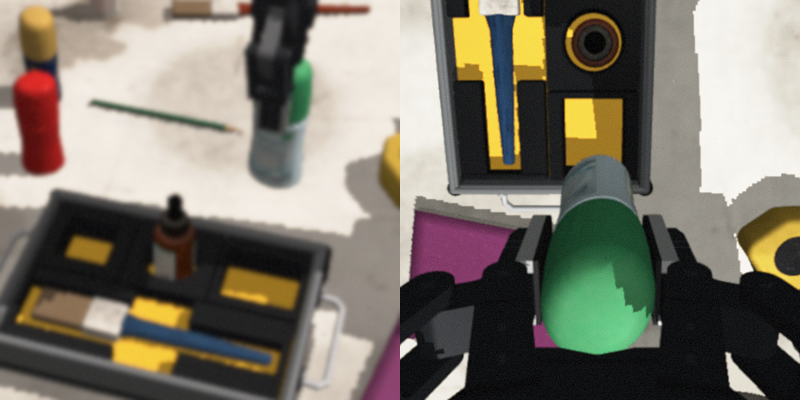

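{"api": "jog_arm", "payload": {"moves": [-0.05,-0.05,1,0,0,0,0.3,0,0,1,0,0,0,0.3,0,0,1,0,0,0,0.3,0,0,1,0,0,0,0.3,0,0,1,0,0,0,0.3,0,0,0.8,0,0,0,0.3,0,0,0.6,0,0,0,0.3,0,0,0.4,0,0,0,0.3]}}

```text
t: 24.33
eef_pos: [0.4282, 0.0992, 0.0799]
tool_rot: [0.0, 0.998, -0.056, -0.001]
contact_force: [-0.2, 0.4, -0.7]
gripper_width: 0.398
grasp_force: 30.3
```

{"api": "jog_arm", "payload": {"moves": [0,0,0.15,0,0,0,0.3,0,0,0.1,0,0,0,0.3,0,0,0.1,0,0,0,0.3,0,0,0.05,0,0,0,0.3,0,0,0,0,0,0,0.3,0,0,0,0,0,0,0.3,0,0,0,0,0,0,0.3,0,0,0,0,0,0,0.3]}}

```text
t: 25.0
eef_pos: [0.4288, 0.0996, 0.0736]
tool_rot: [-0.0, 0.998, -0.056, 0.0]
contact_force: [0.1, -0.9, -0.4]
gripper_width: 0.396
grasp_force: 30.3
```

```bash
python3 - <<'E'
from h import *
go([.429,.0985,.0717],-6.4)
w=load('wrist8'); print(onz(w,313.5,211,.013),[onz(w,*p,.013)[:2] for p in [(285,177),(342,177),(285,245),(342,245)]])
E
```

```text
t 25.00 tcp [0.4288 0.0996 0.0736] yaw -6.41 tilt [0.0006 0.0001] F [ 0.1189 -0.8799 -0.4292] w 0.396 gf 30.3
units [0.0168 0.0548 0.0939] rz -0.0018153818404982314
[0.4306 0.1013 0.013 ] [array([0.4626, 0.122 ]), array([0.4571, 0.0739]), array([0.403, 0.13 ]), array([0.3973, 0.0797])]
```

{"api": "jog_arm", "payload": {"moves": [0,0,0.07,0,0,0,0.3,0,0,0.05,0,0,0,0.3,0,0,0,0,0,0,0.3,0,0,0,0,0,0,0.42,0,0,0,0,0,0,0.46,0,0,0,0,0,0,0.5,0,0,0,0,0,0,0.6,0,0,-0.3,0,0,0,0.6]}}

```text
t: 25.67
eef_pos: [0.4278, 0.0994, 0.0763]
tool_rot: [0.0, 0.998, -0.056, -0.001]
contact_force: [0.2, 0.2, 0.0]
gripper_width: 0.598
grasp_force: 0.0
```

{"api": "jog_arm", "payload": {"moves": [0,0,-0.7,0,0,0,0.6,0,0,-1,0,0,0,0.6,0,0,-1,0,0,0,0.6,0,0,-1,0,0,0,0.6,0,0,-1,0,0,0,0.6,0,0,-1,0,0,0,0.6,0,0,-1,0,0,0,0.6,0,0,-1,0,0,0,0.6]}}

```text
t: 26.33
eef_pos: [0.4282, 0.0996, 0.2323]
tool_rot: [-0.0, 0.998, -0.056, 0.0]
contact_force: [0.5, 0.4, -0.3]
gripper_width: 0.598
grasp_force: 0.0
```

```bash
python3 - <<'E'
from h import *
go([.6,-.262,.23],-6.4)
E
```

```text
t 26.33 tcp [0.4282 0.0996 0.2323] yaw -6.39 tilt [0.0002 0.0001] F [ 0.4801  0.4076 -0.344 ] w 0.598 gf 0.0
units [10.5458 17.0147  0.1138] rz 0.0033328816925690674
```

{"api": "jog_arm", "payload": {"moves": [0.6,1,0,0,0,0,0.8,0.6,1,0,0,0,0,0.8,0.6,1,0,0,0,0,0.8,0.6,1,0,0,0,0,0.8,0.6,1,0,0,0,0,0.8,0.6,1,0,0,0,0,0.8,0.6,1,0,0,0,0,0.8,0.6,1,0,0,0,0,0.8]}}

```text
t: 27.0
eef_pos: [0.5063, -0.0711, 0.2313]
tool_rot: [-0.0, 0.998, -0.056, 0.0]
contact_force: [0.9, 0.2, 0.8]
gripper_width: 0.799
grasp_force: 0.0
```

{"api": "jog_arm", "payload": {"moves": [0.6,1,0,0,0,0,0.8,0.6,1,0,0,0,0,0.8,0.6,1,0,0,0,0,0.8,0.6,1,0,0,0,0,0.8,0.6,1,0,0,0,0,0.8,0.6,1,0,0,0,0,0.8,0.6,1,0,0,0,0,0.8,0.6,1,0,0,0,0,0.8]}}

```text
t: 27.67
eef_pos: [0.5839, -0.2408, 0.2312]
tool_rot: [-0.0, 0.998, -0.056, -0.0]
contact_force: [-0.4, 0.1, 0.9]
gripper_width: 0.799
grasp_force: 0.0
```

{"api": "jog_arm", "payload": {"moves": [0.5,0.7,0,0,0,0,0.8,0.4,0.3,0,0,0,0,0.8,0,0,0,0,0,0,0.8,0,0,0,0,0,0,0.8,0,0,0,0,0,0,0.8,0,0,0,0,0,0,0.8,0,0,0,0,0,0,0.8,0,0,0,0,0,0,0.8]}}

```text
t: 28.33
eef_pos: [0.5992, -0.2609, 0.2312]
tool_rot: [-0.0, 0.998, -0.055, 0.0]
contact_force: [-0.1, -0.2, -0.2]
gripper_width: 0.804
grasp_force: 0.0
```

```bash
python3 - <<'E'
from h import *
go([.642,-.276,.054],-6.4)
t=snap('top','top9'); s=snap('side','side9'); w=snap('wrist','wrist9')
print(proj(w,[.642,-.276,.079]),proj(w,[.642,-.276,0]))
u,v=np.clip(proj(w,[.642,-.276,.04]).astype(int),100,540); v=max(v,100); print(u,v)
cv2.imwrite('pics/m9.png',np.hstack([cv2.resize(s['color'][150:350,250:450],None,fx=2,fy=2),cv2.resize(w['color'][v-100:v+100,u-100:u+100],(400,400))]))
E
```

```text
t 28.33 tcp [ 0.5992 -0.2609  0.2312] yaw -6.35 tilt [0.0001 0.    ] F [-0.0856 -0.1951 -0.2219] w 0.804 gf 0.0
units [2.2071 0.5123 8.8585] rz 0.012793270400914158
[331.8027 165.3369] [328.6223 157.5743]
330 161
```

View pics/m9.png

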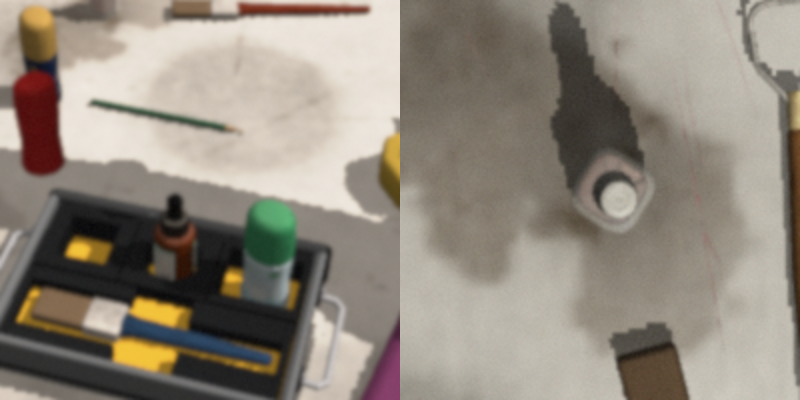

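Green stands in the oblong cut-out. In the right half, the lacquer cap is at (618,197) and its square body is turned roughly 30–45° in the picture. I've used up the picture views, so I'll fit position and yaw numerically.

```bash
cat > fit.py <<'E'
from h import *
from scipy.optimize import differential_evolution as DE
def fit(f,x0):
    im=cv2.imread('pics/'+f+'.png'); c=load(f)
    g=cv2.GaussianBlur(im,(0,0),1.2).astype(float)
    mag=np.zeros(im.shape[:2])
    for ch in range(3): mag=np.maximum(mag,np.hypot(cv2.Sobel(g[...,ch],-1,1,0),cv2.Sobel(g[...,ch],-1,0,1)))
    mag=np.minimum(mag,np.percentile(mag,99.5))
    def sc(p,yaw):
        a=np.radians(yaw); h=.0155; q=[]
        for z in(0,.046):
            for i,j in((1,1),(-1,1),(-1,-1),(1,-1)):
                q.append(proj(c,[p[0]+h*(i*np.cos(a)-j*np.sin(a)),p[1]+h*(i*np.sin(a)+j*np.cos(a)),z]))
        q=np.array(q,np.float32); q2=np.vstack([cv2.convexHull(q)[:,0],])
        tot=0;n=0
        for k in(q2,q[4:]):
            for A,B in zip(k,np.roll(k,-1,0)):
                s=A+(B-A)*np.linspace(.15,.85,12)[:,None]
                tot+=cv2.remap(mag.astype(np.float32),s[:,0].astype(np.float32)[None],s[:,1].astype(np.float32)[None],1).sum(); n+=12
        return -tot/n
    res=[]
    for y in range(-45,45,5):
        r=DE(lambda p:sc(p[:2],p[2]),[(x0[0]-.006,x0[0]+.006),(x0[1]-.006,x0[1]+.006),(y-2.5,y+2.5)],maxiter=25,popsize=8,seed=1); res.append((r.fun,*r.x))
    for r in sorted(res)[:6]: print(np.round(r,4))
E
python3 - <<'E'
from fit import *
w=load('wrist9'); p=onz(w,339,159.5,.079); print(p); fit('wrist9',p)
print(tri((w,339,159.5),(load('top0'),215+697/3.2,180+102/3.2)),tri((w,339,159.5),(load('side0'),300,126.7)))
E
```

```text
[ 0.6455 -0.2815  0.079 ]
[-67.6278   0.6511  -0.2794  11.0664]
[-66.0166   0.6512  -0.2788   6.8241]
[-63.7724   0.6508  -0.2802  17.505 ]
[-62.2309   0.6511  -0.2784   2.4925]
[-60.14     0.6443  -0.2813  12.5789]
[-56.6437   0.6455  -0.278   -2.6256]
(array([ 0.644 , -0.2822,  0.0567]), [np.float64(0.00040702257889443087), np.float64(0.0004070225788943002)]) (array([ 0.6452, -0.2817,  0.0775]), [np.float64(0.0002447733040903109), np.float64(0.00024477330409049605)])
```

{"api": "jog_arm", "payload": {"moves": [0,0.3,0.5,0,0,0,0.8,0,0.3,1,0,0,0,0.8,0,0.2,1,0,0,0,0.8,0,0,1,0,0,0,0.8,0,0,0.5,0,0,0,0.8,0,0,0,0,0,0,0.8,0,0,0,0,0,0,0.8,0,0,0,0,0,0,0.8]}}

```text
t: 29.15
eef_pos: [0.5984, -0.2777, 0.152]
tool_rot: [0.0, 0.998, -0.056, 0.001]
contact_force: [0.2, -0.5, 0.8]
gripper_width: 0.802
grasp_force: 0.0
```

```bash
python3 - <<'E'
from fit import *
go([.6455,-.2815,.054],-6.4)
w=snap('wrist','wrist10')
u,v=proj(w,[.6455,-.2815,.04]).astype(int); print(u,v,proj(w,[.6455,-.2815,.079]))
L=cv2.cvtColor(w['color'],cv2.COLOR_BGR2LAB)[v-52:v+52:2,u-52:u+52:2].astype(int)
s=' .:-=+*#%@'
for name,ch,lo,hi in(('L',0,40,230),('a',1,126,146)):
    print(name)
    for r in L[...,ch]: print(''.join(s[int(np.clip((x-lo)*10/(hi-lo),0,9))] for x in r))
E
```

```text
t 29.15 tcp [ 0.5984 -0.2777  0.152 ] yaw -6.39 tilt [ 0.0017 -0.0005] F [ 0.2028 -0.536   0.8097] w 0.802 gf 0.0
units [ 2.3527 -0.0772  4.9053] rz 0.00222025752958821
315 166 [315.7189 172.861 ]
L
=========:..   .   .. .....      ---=====+++******##
=========.     .    . . .   ..   ------====+++*****#
==-===--.   .       . ...... ..  --------===+++****#
=======-.    .    .  ..... ...  .:-----::--==+++**#*
=======-.   .       . ....... ....---------==+++****
===-===-..         . .. ...........---------==+++***
========:.       .  ....... .  ..  ----------==++++*
========:             ........  .  ----==-=-===+++++
==-=====: .        . ..........   .-=-=-==---==+++=+
========-...     .    ........   ...=======--===+=++
=========-..       . ......... . ..:=============+==
==========: .       ........ .  .. .=======-=====+==
==========:.    .   ........       .==============+=
==========:...      ...:::::..      .===============
==========-... . . ..::::--:::..     -==============
===========.. ...  ..:--====-:::.    .==============
===========.... .  .:-===+++==-::..  .==============

[... 3912 characters left out ...]
  ........:
.......::.......:..::::....   ......::..:.....:.:.:.
.  ..........:: .. ..:......:....:.:...........::...
..   . .:. .. .. ...:.:. . .........:......:..::::..
... ...... .....:.....::..:..:..: ......:... .: ....
.  .... .  .: ....:..:.:.:....:...:......:... ... .:
....... : ...........:..:..:............. . .....:..
...... ... . . .....::.... :.: ..........:....:.:.  
.......... ..  .....  ..:.-:....:..  ::.:.:.........
. .  ....   .... ... ...:..::... .. .:.: : ... .....
.. .  . ..... .....::... ..........  ..:........:.:.
 . ..:....... .......:::..:..:.:.....:............. 
 ...   ..:...   ...:..... .....:.... ..:... ... . :.
.......................:..:..:..:.:.:. .:.......:...
```

The map shows the cap at (315.6,173.4), matching (0.6455,-0.2815,0.079). The body edges run about 35° clockwise of the tool, so I'll turn the tool by +35° about its z, then descend on the cap.

{"api": "jog_arm", "payload": {"moves": [0.8,-0.08,0,0,0,0,0.7,0.9,0,0,0,0,0,0.7,0.63,0,0,0,0,0,0.7,0,0,0,0,0,1,0.7,0,0,0,0,0,1,0.7,0,0,0,0,0,1,0.7,0,0,0,0,0,1,0.7,0,0,0,0,0,1,0.7]}}

```text
t: 29.87
eef_pos: [0.6449, -0.2813, 0.1524]
tool_rot: [0.0, 0.973, -0.23, 0.001]
contact_force: [-0.5, 0.8, -0.4]
gripper_width: 0.702
grasp_force: 0.0
```

{"api": "jog_arm", "payload": {"moves": [0,0,0,0,0,1,0.7,0,0,0,0,0,1,0.7,0,0,0,0,0,1,0.7,0,0,0,0,0,0.75,0.7,0,0,0.5,0,0,0,0.6,0,0,0.5,0,0,0,0.6,0,0,0,0,0,0,0.6,0,0,0,0,0,0,0.6]}}

```text
t: 30.53
eef_pos: [0.6434, -0.2808, 0.1297]
tool_rot: [-0.0, 0.936, -0.353, -0.001]
contact_force: [0.4, 0.2, 0.1]
gripper_width: 0.6
grasp_force: 0.0
```

```bash
python3 - <<'E'
from h import *
go([.645,-.2815,.055],-41.4); print(get_obs()['q'])
E
```

```text
t 30.53 tcp [ 0.6434 -0.2808  0.1297] yaw -41.33 tilt [-0.002   0.0009] F [0.3582 0.2219 0.143 ] w 0.600 gf 0.0
units [ 0.0915 -0.032   3.7337] rz 0.01694088057911003
[ 0.3664  0.6185 -0.0645  1.5636  0.0453  0.9631 -2.0043]
```

{"api": "jog_arm", "payload": {"moves": [0.09,-0.03,0.8,0,0,0,0.55,0,0,0.9,0,0,0,0.5,0,0,0.9,0,0,0,0.5,0,0,0.7,0,0,0,0.45,0,0,0.4,0,0,0,0.4,0,0,0,0,0,0,0.35,0,0,0,0,0,0,0.31,0,0,0,0,0,0,0.28], "grip_force": 30}}

```text
t: 31.2
eef_pos: [0.6466, -0.2823, 0.0579]
tool_rot: [-0.0, 0.935, -0.353, 0.001]
contact_force: [0.6, 0.1, 0.0]
gripper_width: 0.277
grasp_force: 0.0
```

{"api": "jog_arm", "payload": {"moves": [0,0,0,0,0,0,0.25,0,0,0,0,0,0,0.22,0,0,0,0,0,0,0.19,0,0,0,0,0,0,0.16,0,0,0,0,0,0,0.12,0,0,0,0,0,0,0.08,0,0,0,0,0,0,0.08,0,0,0,0,0,0,0.08]}}

```text
t: 31.87
eef_pos: [0.6463, -0.2825, 0.058]
tool_rot: [0.0, 0.935, -0.354, 0.001]
contact_force: [-0.7, -1.2, 5.6]
gripper_width: 0.187
grasp_force: 29.3
```

{"api": "jog_arm", "payload": {"moves": [0,0,0,0,0,0,0.08,0,0,-0.5,0,0,0,0.08,0,0,-1,0,0,0,0.08,0,0,-1,0,0,0,0.08,0,0,-1,0,0,0,0.08,0,0,-1,0,0,0,0.08,0,0,-1,0,0,0,0.08,0,0,-1,0,0,0,0.08]}}

```text
t: 32.53
eef_pos: [0.6456, -0.2815, 0.1881]
tool_rot: [-0.0, 0.935, -0.353, -0.0]
contact_force: [0.4, -0.6, 0.5]
gripper_width: 0.189
grasp_force: 29.3
```

```bash
python3 - <<'E'
from h import *
go([.577,.082,.2],-6.4)
E
```

```text
t 32.53 tcp [ 0.6456 -0.2815  0.1881] yaw -41.38 tilt [-0.0003  0.0005] F [ 0.3728 -0.565   0.462 ] w 0.189 gf 29.3
units [-14.5868 -11.3701  -0.5843] rz -8.745894675819317
```

{"api": "jog_arm", "payload": {"moves": [0,0,-1,0,0,-1,0.08,0,0,-1,0,0,-1,0.08,0,0,0,0,0,-1,0.08,0,0,0,0,0,-1,0.08,0,0,0,0,0,-1,0.08,0,0,0,0,0,-1,0.08,0,0,0,0,0,-1,0.08,0,0,0,0,0,-1,0.08]}}

```text
t: 33.2
eef_pos: [0.6455, -0.2815, 0.2271]
tool_rot: [-0.0, 0.997, -0.08, -0.0]
contact_force: [-0.3, 0.0, -0.2]
gripper_width: 0.187
grasp_force: 29.3
```

{"api": "jog_arm", "payload": {"moves": [0,0,0,0,0,-0.75,0.08,-0.3,-1,0,0,0,0,0.08,-0.3,-1,0,0,0,0,0.08,-0.3,-1,0,0,0,0,0.08,-0.3,-1,0,0,0,0,0.08,-0.3,-1,0,0,0,0,0.08,-0.3,-1,0,0,0,0,0.08,-0.3,-1,0,0,0,0,0.08]}}

```text
t: 33.87
eef_pos: [0.6191, -0.1369, 0.2272]
tool_rot: [-0.0, 0.998, -0.056, -0.0]
contact_force: [-0.2, 0.7, -0.8]
gripper_width: 0.188
grasp_force: 29.3
```

{"api": "jog_arm", "payload": {"moves": [-0.3,-1,0,0,0,0,0.08,-0.3,-1,0,0,0,0,0.08,-0.3,-1,0,0,0,0,0.08,-0.3,-1,0,0,0,0,0.08,-0.3,-1,0,0,0,0,0.08,-0.3,-1,0,0,0,0,0.08,-0.3,-1,0,0,0,0,0.08,-0.3,-1,0,0,0,0,0.08]}}

```text
t: 34.53
eef_pos: [0.5892, 0.0274, 0.2272]
tool_rot: [0.0, 0.998, -0.056, -0.0]
contact_force: [0.2, -0.3, -0.0]
gripper_width: 0.186
grasp_force: 29.3
```

{"api": "jog_arm", "payload": {"moves": [-0.4,-1,0,0,0,0,0.08,-0.3,-1,0,0,0,0,0.08,-0.23,-0.7,0,0,0,0,0.08,0,0,0,0,0,0,0.08,0,0,0,0,0,0,0.08,0,0,0,0,0,0,0.08,0,0,0,0,0,0,0.08,0,0,0,0,0,0,0.08]}}

```text
t: 35.2
eef_pos: [0.5776, 0.0805, 0.2269]
tool_rot: [0.0, 0.998, -0.057, -0.0]
contact_force: [0.5, -0.6, -0.5]
gripper_width: 0.189
grasp_force: 29.3
```

```bash
python3 - <<'E'
from h import *
go([.577,.082,.071],-6.4)
w=snap('wrist','wrist11')
def asc(c0,u0,u1,v0,v1,st,chs):
    L=cv2.cvtColor(c0,cv2.COLOR_BGR2LAB)[v0:v1:st,u0:u1:st].astype(int)
    s=' .:-=+*#%@'
    for ch,lo,hi in chs:
        for r in L[...,ch]: print(''.join(s[int(np.clip((x-lo)*10/(hi-lo),0,9))] for x in r))
asc(w['color'],240,400,180,380,4,[(0,20,230)])
E
```

```text
t 35.20 tcp [0.5776 0.0805 0.2269] yaw -6.52 tilt [-0.0001 -0.0005] F [ 0.5397 -0.5813 -0.5403] w 0.189 gf 29.3
units [-0.0374 -0.0743  7.7926] rz -0.03011795577239673
#%:    .                      ..:+++++*+
+@=                            .:+++++++
+@*                           ...+++++++
.*#         :+=+++=++++==     ..:+++++++
=-%         .+++++++++++=     ...*++++++
=:+         .=++++=++=++=     .::*++++*+
=-#    .    .=+++++=+==+=     .::+++++++
=:%         .++=+==+=+=+=     .::+++++++
=-@         .+===+=+++=+=     .::++++++*
=-*          ===++=++==+=     .::+++++++
=-#          ++=+==+=+===     .::+++++++
=-%          +=+++=+++++=     .::+++++++
==@          =++=+===+=+=     .::++++++*
=-@          ------------     ..:+++++*+
==%.                          ::-+++++++
==#                           .:-++++*++
**+             .........     .:=+++*+++
%%+:          ...........:    .:=+++++++
%%+-         .....:::::....   .:++++*+*+
@@+-         ..----------..   .:++++++++
@@+-         .-----==--=--.   .:++++++++
@@**        .:==========+=:.  .:++++++++
@@*#        .-++++++****+*-.  
[... 402 characters left out ...]
---  :::.  :+++***
:-==:    :::  +::--------  ::::    +++**
.*==    .:::  =::--------  :::-    +++++
.*==    ::::  ::---------  ::::    -++++
.+-     ::::   ::--------  ::::     ++++
.:      ::::   :--=+==---   ::::    ++*+
:=     .:::.   :=*****+--   ::::    :++*
:=     ::::.   =*******+-   ::::     ++*
:-      .==.   ++****+**-   ==:      =+*
          =.  :++++++*++=   =          *
          :.  -++++*++++=   =          .
              ==+*+++*+++               
              =:++***++=+               
              *::=++++=:=               
              ::---===-:=               
              -:::-=-=--=               
              :::::-=---=               
              -::------=+
```

The bottle hangs square to the cut-out. Lowering.

{"api": "jog_arm", "payload": {"moves": [-0.03,-0.05,1,0,0,0,0.08,0,0,1,0,0,0,0.08,0,0,1,0,0,0,0.08,0,0,1,0,0,0,0.08,0,0,1,0,0,0,0.08,0,0,1,0,0,0,0.08,0,0,0.8,0,0,0,0.08,0,0,0.4,0,0,0,0.08]}}

```text
t: 35.92
eef_pos: [0.5758, 0.0821, 0.0807]
tool_rot: [0.0, 0.998, -0.056, -0.001]
contact_force: [-0.6, -0.4, -0.3]
gripper_width: 0.187
grasp_force: 29.3
```

{"api": "jog_arm", "payload": {"moves": [0,0,0.2,0,0,0,0.08,0,0,0.1,0,0,0,0.08,0,0,0.1,0,0,0,0.08,0,0,0.1,0,0,0,0.08,0,0,0,0,0,0,0.08,0,0,0,0,0,0,0.08,0,0,0,0,0,0,0.08,0,0,0,0,0,0,0.08]}}

```text
t: 36.58
eef_pos: [0.5771, 0.0831, 0.0733]
tool_rot: [-0.0, 0.998, -0.056, 0.0]
contact_force: [-0.3, 0.0, -0.9]
gripper_width: 0.188
grasp_force: 29.3
```

```bash
python3 - <<'E'
from h import *
go([.577,.082,.071],-6.4)
E
```

```text
t 36.58 tcp [0.5771 0.0831 0.0733] yaw -6.40 tilt [0.0006 0.0001] F [-0.3198  0.0237 -0.9253] w 0.188 gf 29.3
units [0.0014 0.053  0.1132] rz -0.0010371263515263074
```

{"api": "jog_arm", "payload": {"moves": [0,0.03,0.07,0,0,0,0.08,0,0,0.05,0,0,0,0.08,0,0,0,0,0,0,0.08,0,0,0,0,0,0,0.2,0,0,0,0,0,0,0.25,0,0,0,0,0,0,0.32,0,0,0,0,0,0,0.45,0,0,-0.2,0,0,0,0.45]}}

```text
t: 37.25
eef_pos: [0.5761, 0.0824, 0.0738]
tool_rot: [0.0, 0.998, -0.056, -0.001]
contact_force: [-0.2, -0.6, -1.6]
gripper_width: 0.451
grasp_force: 0.0
```

{"api": "jog_arm", "payload": {"moves": [0,0,-0.7,0,0,0,0.45,0,0,-1,0,0,0,0.45,0,0,-1,0,0,0,0.45,0,0,-1,0,0,0,0.45,0,0,-1,0,0,0,0.45,0,0,-1,0,0,0,0.45,0,0,-1,0,0,0,0.45,0,0,-1,0,0,0,0.45]}}

```text
t: 37.92
eef_pos: [0.5766, 0.0825, 0.2297]
tool_rot: [-0.0, 0.998, -0.056, 0.0]
contact_force: [0.2, -0.7, 0.5]
gripper_width: 0.454
grasp_force: 0.0
```

{"api": "jog_arm", "payload": {"moves": [-0.5,1,-0.5,0,0,0,0.45,-0.5,1,0,0,0,0,0.45,-0.5,1,0,0,0,0,0.45,-0.5,1,0,0,0,0,0.45,-0.5,1,0,0,0,0,0.45,-0.5,1,0,0,0,0,0.45,0,0,0,0,0,0,0.45,0,0,0,0,0,0,0.45]}}

```text
t: 38.58
eef_pos: [0.5033, -0.0312, 0.2388]
tool_rot: [0.0, 0.998, -0.057, 0.0]
contact_force: [0.5, 0.3, -0.7]
gripper_width: 0.448
grasp_force: 0.0
```

```bash
python3 - <<'E'
from h import *
go(None)
s=snap('side','side12'); t=snap('top','top12')
a=load('side12')
for n,p,h in[('drop',(.5027,.0898),.102),('green',(.4295,.099),.106),('lacq',(.577,.082),.079)]: print(n,proj(a,[*p,.013+h]),proj(a,[*p,.041]))
def asc(c0,u0,u1,v0,v1,st,chs):
    L=cv2.cvtColor(c0,cv2.COLOR_BGR2LAB)[v0:v1:st,u0:u1:st].astype(int)
    s=' .:-=+*#%@'
    for ch,lo,hi in chs:
        for r in L[...,ch]: print(''.join(s[int(np.clip((x-lo)*10/(hi-lo),0,9))] for x in r))
asc(s['color'],255,415,215,320,2,[(0,20,200)])
# look-alike change
for n in('top','side'):
    d=cv2.absdiff(cv2.imread(f'pics/{n}0.png'),cv2.imread(f'pics/{n}12.png')).max(2)
    b={'top':[(360,185,385,215),(425,240,455,335)],'side':[(255,150,285,185),(330,145,440,165)]}[n]
    print(n,[d[y0:y1,x0:x1].mean().round(1) for x0,y0,x1,y1 in b])
E
```

```text
t 38.58 tcp [ 0.5033 -0.0312  0.2388] yaw -6.54 tilt [ 0.0003 -0.0004] F [ 0.5304  0.2941 -0.6542] w 0.448 gf 0.0
drop [337.6648 246.3603] [337.6172 277.2995]
green [384.3067 254.5677] [381.2762 287.3067]
lacq [293.0467 247.3229] [294.8101 268.222 ]
@@#....::::-#@@@@@@@@@@@@@@@@@@@@@@@@@@@@@@@@@@@@@%#*++*#%@@@@@@@@@@@@@@@@@@@@@@
@@%:.....::-*@@@@@@@@@@@@@@@@@@@@@@@@@@@@@@@@@@@@@@@@@@@@%@@@@@@@@@@@@@@@@@@@@@@
@@@-.....::-+@@@@@@@@@@@@@@@@@@@@@@@@@@@@@@@@@@@@@@@@@@@@@@@@@@@@@@@@@@@@@@@@@@@
@@@=.....::-=@@@@@@@@@@@@@@@@@@@@@@@@@@@@@@@@@@@@@@@@@@@@@@@@@@@@@@@@@@@@@@@@@@@
@@@=.....::-=@@@@@@@@@@@@@@@@@@@@@@@@@@@@@@@@@@@@@@@@@@@@@@@@@@@@@@@@@@@@@@@@@@@
@@@=....:::--#@@@@@@@@@@@@@@@@@@@@@@@@@@@@@@@@@@@@@@@@@@@@@@@@@@@@@@@@@@@@@@@@@@
###-....:::--*@@@@@@@@@@@@@@@@@@@@@@@@@@@@@@@@@@@@@@@@@@@@@@@@@@@@@@@@@@@@@@@@@@
***:.....::--+@@@@@@@@@@@@@@@@@@@@@@@@@@@@@@@@@@@@@@@@@@@@@@@@@@@@@@@@@@@@@@@@@@
***-.....::--*@@@@@@@@@@@@@@@@@@@@@@@@@@@@@@@@@@@@@@@@@@@@@@@@@@@@@@@@@@@@@@@@@@
***=.....::-=%@@@@@@@@@@@@@@@@@@@@@@@@@@@@@@@@@@@@@@@@@@@@@@@@@@@@@@@@@@@@@@@@@@
###*-:...:-+%@@@@@@@@@@@@@@@@@@@@@@@@@@@
[... 2823 characters left out ...]
@%%@@@@@@@@@@@@#+-                       ..  -+*%@@@
  +%*=-==++++++++++%@@@@@@@@@++%@@@@@@@@@@%*+-                          .-+*@@@@
 .##++-:::-==+++++*@@@@@@@@@#::-+#%@@@@@@@*++.                          .=*#@@@@
 .===+++==-::--==+#@@@@@@@@@+::::--=+#%@@@*+=                           :=*#@@@@
 ....:--=+++=--:::+#@@@@@@@@=:::::-::--=*+++=                           -+**@@@@
....   ..::-=++==---=+#%@@@@-.:::::----------.                         .-+**@@@@
-... .  .   ..:-=====--=+*#*:.:....:::::::::::::..                     :=+**@@@@
++=--:... .   . ..:--===-=+****+=-::..:::::::---::::...               .:=*+*@@@@
top [np.float64(43.7), np.float64(5.4)]
side [np.float64(48.8), np.float64(2.1)]
```

All three bottles sit at their predicted pixels (lacquer top 293,250; dropper tip 337,247; green top 384,250). The difference at the yellow bottle may be the arm's shadow, so I'll check its position.

```bash
python3 - <<'E'
from h import *
for n,(x0,y0,x1,y1) in dict(side=(250,145,290,190),top=(355,180,390,220)).items():
    for k in('0','9','12'):
        h=cv2.cvtColor(cv2.imread(f'pics/{n}{k}.png')[y0:y1,x0:x1],cv2.COLOR_BGR2HSV)
        m=cv2.inRange(h,(12,130,30),(30,255,255)); v,u=np.nonzero(m); print(n,k,len(u),u.mean()+x0 if len(u) else 0,v.mean()+y0 if len(u) else 0)
E
```

```text
side 0 375 268.17066666666665 166.57066666666668
side 9 372 268.63440860215053 166.6478494623656
side 12 370 268.6 166.6891891891892
top 0 0 0 0
top 9 81 370.8888888888889 197.01234567901236
top 12 94 371.25531914893617 197.27659574468086
```

The yellow bottle hasn't moved; the difference was lighting. Handing in.

```bash
python3 -c "
from station import *
print(hand_in())"
```

```text
the job is handed in; nothing more can be done
None
```

I handed the job in at about 39 s of the 120 s allowed: the blue brush and the three kit bottles are in their cut-outs and released, the yellow-capped bottle and brown brush appear unmoved in the last pictures, and no verdict came back.

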